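# Lock the strong box and take the key out

## Robot

A 6-joint arm with a two-finger parallel gripper is mounted at the origin on a cart in front of the work surface, level with it; the furniture and walls round the work are solid. World frame = base frame: x ahead of the robot, y to its left, z up, the work surface at z = 0. Lengths are in m, angles in rad, forces in N, time in s.
With the tool pointing down it reaches from about 0.4 to 0.925 m from the base axis. Payload 3.4 kg.
Tool frame: the origin (TCP) lies on the centre line of the jaws, within the pads' length; the fingertips stand 14 mm ahead of it and the grasp point (between the pads) lies 5 mm behind it; x points along the fingers, y is the direction in which the jaws open and shut, and the axes are right-handed (so a half turn about x gives the same grasp; the last joint's range is limited). The gripper opens to 85 mm and grips with 20 to 120 N. Pads are 22 mm wide; open, the fingers measure 114 mm over their backs; the gripper's body (76 mm by 85 mm) begins 54 mm behind the grasp point. The pads swing forward as they close: fully open they stand 13 mm farther back than shut.
Start: joints at [1.212, 0.307, 1.506, -0, 1.328, -0.073], TCP at [0.162, 0.552, 0.245] pointing down, gripper open.
Joint ranges: [-3.12, 3.12], [-1.05, 2.28], [0.14, 2.33], [-1.42, 4.57], [0.1, 2.73], [-2.68, 2.68]. Speed limits (rad/s): [2.57, 2.57, 3.14, 3.14, 3.14, 3.14].

## Interface

Orientations are given as a 3x3 rotation matrix whose columns are the frame's x, y, z axes.
In Python, from bench import env gives the robot as it stands.
- The arm moves only by the tool send_rows, never from a script. Its arguments are lists of equal length, an entry for each row: "rot": the turn, a rotation vector about the tool's x, y, z in rad, a list of three; "xyz": the shift along the tool's x, y, z in cm, a list of three; "claw": the closure, from -1 (fully open) to 1 (shut). A call has exactly 5 rows; each row is the pose to reach, as a shift and turn from the pose commanded when the call began, along the tool's axes at that moment; what a row does not reach only later rows make up. A row lasts 1/12 s, in which the tool goes at most 41.7 mm and 7.16 degrees, less where a joint would pass 70% of its speed; a pose out of reach is approached as far as the arm can. A call with a gripper value outside its range is refused whole. The fingers move at their own pace and stop on an object; "squeeze" is the grip in N (left out, the last holds). Time passes only in rows, so rows that repeat a pose let the fingers close, or fill a call up. It gives the time, the measured TCP pose, the force and the opening at its end, in the units of the state.
- env.observe(): the state, without advancing time (a new reading comes with each control period).
- env.snapshot(name): name is "side" or "top" or "wrist"; returns a dict with "color" (400x640x3 uint8, red, green, blue), "camera_matrix" (3x3 intrinsics, pixels), "R" (3x3) and "t" (3): a world point X has camera coordinates R X + t; the wrist camera has in their place "hand_eye" (4x4, takes a point from camera to tool coordinates, whose origin is the TCP and whose axes are the tool frame's). Camera axes: x right, y down, z forward; pixel columns grow to the right and rows downward; lengths in m; the calibration is good to about 2 mm. The wrist camera is an equidistant fisheye: a pixel r from the principal point sees the ray r / f radians off the axis. A picture is of the moment at which its call begins: read the wrist's pose just before it. There is no depth.
- env.job_done(): hands the job in, once; it reports no verdict.
The state is a dict: "time_s": time; "joint_positions": joint angles; "joint_velocities": joint speeds; "joint_torque": joint torques, N m; "eef_pos": TCP position; "tool_rot": TCP orientation; "ft_force": force on the tool from outside, world axes, zero at the start; "torque": the same for the moment, N m; "grip_width": finger opening in m.
Only numpy, scipy, OpenCV 4.12 (cv2) and the standard library are available. Lean on these libraries where they do the work, as an engineer would, in place of code of your own. Each camera call takes 0.05 s, during which the arm holds its last target.

## Task

Lock the small steel strong box on the bench: turn the key that stands in its lock clockwise as far as it goes, so that the bolt is shot into its keeper. Then turn the key back to where it started, the only position where it will come out, draw it straight up out of the lock and put it in the steel cup; the cup stays standing and the bolt stays shot.

Things in the scene. Friction and masses are not known exactly. Their poses are not given: they have to be found in the camera images.
- lock_box: Fixed grey steel box 112 x 140 x 44 mm; on its top a lock case 52 x 56 mm, cover 65 mm above the bench. Origin: on the bench straight below the vertical axis of the brass lock cylinder (26 mm across, face 66 mm up); z up. Keyway along the box's x; a notch in the cover on the -x side lets the key's nib pass. Bolt leaves the case to +y, into a keeper 33 to 49 mm from the axis, 66 mm high.
- key_bow (a point): Loose 50 g steel key, upright in the lock at first. Point: centre of its bow, a flat disc 34 mm across, 8 mm thick, on the lock's axis, 90 mm above the bench. x along the flat, y across the 8 mm, z up; axes agree with the box's at first. Below the point: collar (28 x 8 mm) from 16 to 24 mm, resting on the cylinder; blade (24 x 5 mm) to 44 mm, its foot with a nib reaching 18 mm to -x.
- bolt (a joint): The bolt: 0 drawn back, about 0.0135 m when shot. The key pushes it out as it turns clockwise (seen from above) by 80 degrees to the stop, under 0.1 N m; turned back, the key leaves it out. A turned key is caught under the cover and rises 5 mm at most; within about 10 degrees of its first direction it lifts out, clear of the lock 22 mm up.
- cup_rim (a point): Loose spun steel cup on a foot, 150 g, 85 mm across the rim, 48 mm high; bowl 26 mm deep, sloping in to about 30 mm across at its floor. Point: centre of the mouth at rim height, 48 mm above the bench. Not needed, but near: a glass jar, a wire spool, a flat tin.
Things that resemble listed ones, but are neither listed nor needed, are in the scene too. Of the things shaped like the part that bears key_bow, the bare steel one is meant.

How it is judged:
On the way, in this order (a step that is already met when the one before it is completed fails the run):
1. the key, standing in the lock, has been turned at least 45 degrees and the bolt is shot at least 10 mm (value of joint bolt above 0.01 m and angle between the x axis of key_bow and the x axis of lock_box, either way round above 0.785 rad and horizontal distance between key_bow and lock_box below 0.012 m and z of key_bow in the frame of lock_box below 0.1 m), for 0.1 s.
2. the key has been drawn up out of the lock, the bolt still shot (value of joint bolt above 0.01 m and z of key_bow in the frame of lock_box above 0.112 m), for 0.1 s.
At the end, for the whole second after the job is handed in: the bolt is shot at least 10 mm; the key lies or leans at rest in the cup, its bow within 55 mm of the cup's axis and between 40 mm below and 50 mm above the rim; the cup stands on the bench, within 11 degrees of upright (value of joint bolt above 0.01 m and horizontal distance between key_bow and cup_rim below 0.055 m and z of key_bow in the frame of cup_rim between -0.04 and 0.05 m and angle between cup_rim's own z axis and vertical below 0.2 rad and height (world z) of cup_rim below 0.06 m and linear speed of key below 0.03 m/s); the robot touches nothing.
It fails at once if the cup is knocked over (angle between cup_rim's own z axis and vertical above 0.6 rad).
It also fails if it takes over 48 s, if anything falls off the work surface, if the arm or the gripper's body presses on something with over 40 N, if the wrist force passes 120 N, or if a joint passes its speed limit or range.

## Working session

There is one attempt and no reset: what is moved stays moved. The work goes in short steps, Python scripts to look and compute and a tool call to move; the robot and the scene stay as the last step left them, time stands still between calls to the robot, and variables do not carry over. Pictures are saved under pics/ and viewed, and the job is handed in when it is done.

Besides the shell and the picture viewer there is one more tool, called after ">>>" as name(argument=value, ...), one argument or row to a line, values as JSON. send_rows: Moves the arm, as the interface text tells. Its arguments: {"type":"object","properties":{"rot":{"type":"array","items":{"type":"array","items":{"type":"number"}}},"xyz":{"type":"array","items":{"type":"array","items":{"type":"number"}}},"claw":{"type":"array","items":{"type":"number"}},"squeeze":{"type":"number"}},"required":["rot","xyz","claw"]}

```bash
ls; mkdir -p pics
python3 - <<'E'
from bench import env
import cv2,pickle
s=env.observe()
print({k:s[k] for k in('time_s','eef_pos','tool_rot','ft_force','grip_width')})
for n in('side','top','wrist'):
    d=env.snapshot(n); cv2.imwrite(f'pics/{n}0.png',d['color'][:,:,::-1]); pickle.dump((d,env.observe()),open(f'{n}0.pkl','wb'))
    print(n,{k:d[k] for k in d if k!='color'})
E
```

```text
pics
{'time_s': 0.0, 'eef_pos': array([0.16134412, 0.55120475, 0.24438946]), 'tool_rot': array([[-7.27777718e-04,  2.81004432e-01,  9.59706194e-01],
       [-1.91395063e-03,  9.59704299e-01, -2.81005328e-01],
       [-9.99997904e-01, -2.04133970e-03, -1.60622795e-04]]), 'ft_force': array([-0.82588985,  0.30580805, -0.00476376]), 'grip_width': 0.08541713053441014}
side {'camera_matrix': array([[490.74453614,   0.        , 334.49647825],
       [  0.        , 490.74453614, 207.13764175],
       [  0.        ,   0.        ,   1.        ]]), 'R': array([[ 0.9884037 , -0.15161438,  0.00843873],
       [-0.06747596, -0.48831545, -0.87005461],
       [ 0.13603355,  0.85939578, -0.49288312]]), 't': array([-0.48126119,  0.1005715 ,  0.94705832])}
top {'camera_matrix': array([[470.02337264,   0.        , 312.03553877],
       [  0.        , 470.02337264, 199.24209012],
       [  0.        ,   0.        ,   1.        ]]), 'R': array([[ 0.01441281, -0.99923433,  0.03637331],
       [-0.99668428, -0.01727036, -0.07951215],
       [ 0.08007945, -0.03510671, -0.99617007]]), 't': array([0.00342124, 0.49197931, 1.12700777])}
wrist {'camera_matrix': array([[309.70691629,   0.        , 318.8447274 ],
       [  0.        , 309.70691629, 199.23281682],
       [  0.        ,   0.        ,   1.        ]]), 'hand_eye': array([[ 9.10003395e-04, -2.82890302e-01,  9.59151838e-01,
        -1.29319969e-01],
       [ 9.99998440e-01, -1.19467928e-03, -1.30111324e-03,
         8.97680901e-04],
       [ 1.51395114e-03,  9.59151526e-01,  2.82888773e-01,
        -7.14079601e-02],
       [ 0.00000000e+00,  0.00000000e+00,  0.00000000e+00,
         1.00000000e+00]])}
```

View pics/top0.png

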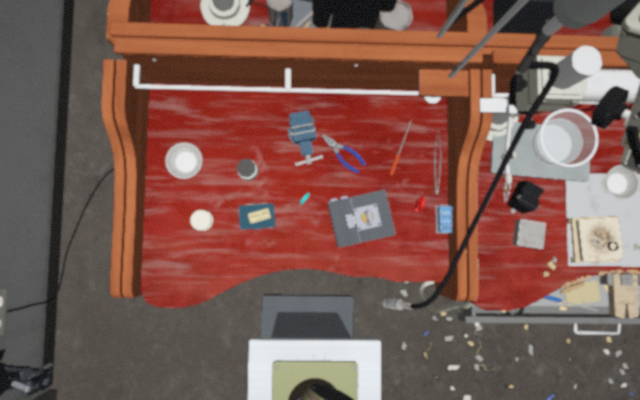

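View pics/side0.png

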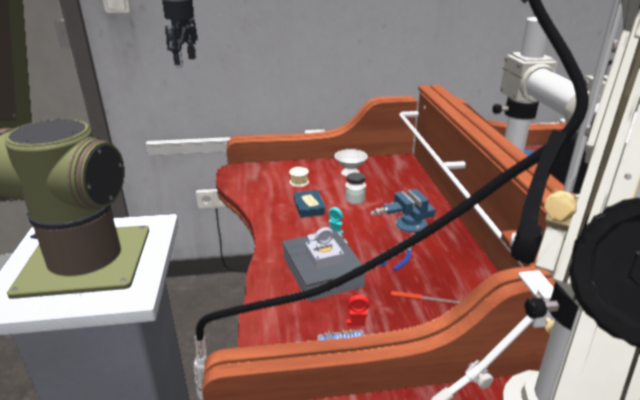

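View pics/wrist0.png

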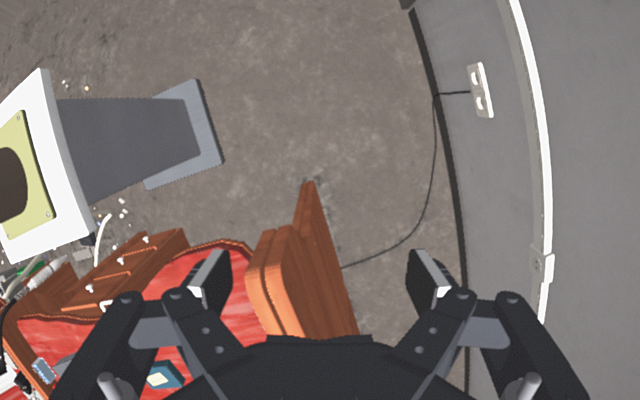

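The top view shows the box near (362,218), with the steel key near (366,215), and the cup near (184,160). The other objects are the jar (247,168), the spool (201,219) and the tin (257,216). The red and teal keys are decoys. I'll enlarge the box and cup.

Run:
```python
import cv2,numpy as np
t=cv2.imread('pics/top0.png');s=cv2.imread('pics/side0.png')
cv2.imwrite('pics/tz.png',cv2.resize(t[180:255,315:415],None,fx=8,fy=8,interpolation=cv2.INTER_CUBIC))
cv2.imwrite('pics/sz.png',cv2.resize(s[215:305,270:380],None,fx=6.5,fy=6.5,interpolation=cv2.INTER_CUBIC))
cv2.imwrite('pics/cz.png',np.hstack([cv2.resize(t[130:190,155:215],None,fx=6,fy=6,interpolation=cv2.INTER_CUBIC),cv2.resize(s[140:200,320:380],None,fx=6,fy=6,interpolation=cv2.INTER_CUBIC)]))
```

```text
(no output)
```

View pics/tz.png

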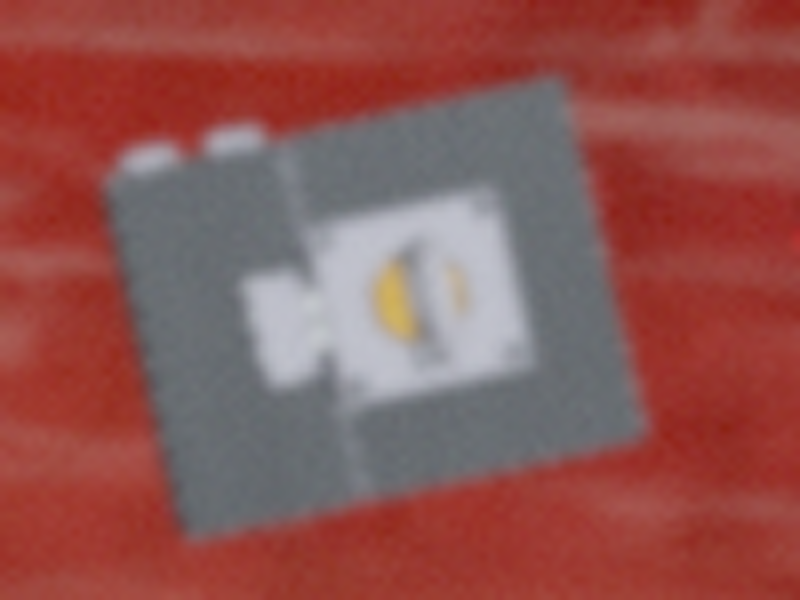

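View pics/sz.png

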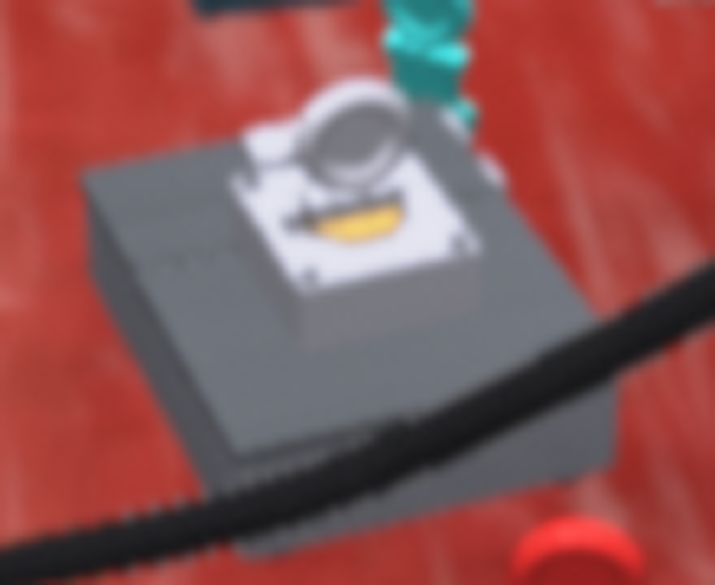

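View pics/cz.png

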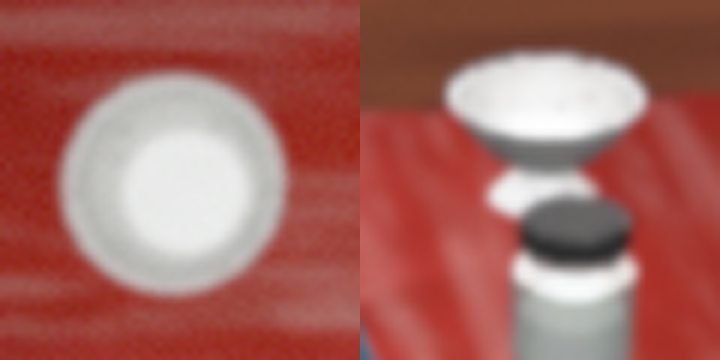

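```bash
cat > h.py <<'E'
import numpy as np,pickle
def ray(d,u,v,z):
    K=d['camera_matrix'];R=d['R'];t=d['t']
    r=R.T@np.linalg.solve(K,[u,v,1.]);c=-R.T@t
    return c+r*(z-c[2])/r[2]
def proj(d,X):
    p=d['camera_matrix']@(d['R']@np.asarray(X,float)+d['t']);return p[:2]/p[2]
E
python3 - <<'E'
from h import *
T=pickle.load(open('top0.pkl','rb'))[0];S=pickle.load(open('side0.pkl','rb'))[0]
z=lambda u,v,f,ox,oy:((u+.5)/f-.5+ox,(v+.5)/f-.5+oy)
np.set_printoptions(precision=4,suppress=True)
print('cover',c:=np.array([ray(T,*z(u,v,8,315,180),.065) for u,v in[(310,222),(495,185),(535,370),(350,410)]]))
print(c.mean(0),[np.linalg.norm(c[i]-c[(i+1)%4]) for i in range(4)])
for i in range(4):
    d=c[(i+1)%4]-c[i];print('edge yaw',np.degrees(np.arctan2(d[1],d[0])))
print('cyl',ray(T,*z(420,297,8,315,180),.066))
b=np.array([ray(T,*z(u,v,8,315,180),.044) for u,v in[(108,180),(563,75),(648,435),(188,540)]])
print('box',b,b.mean(0),[np.linalg.norm(b[i]-b[(i+1)%4]) for i in range(4)])
for i in range(4):
    d=b[(i+1)%4]-b[i];print('edge yaw',np.degrees(np.arctan2(d[1],d[0])))
print('bow side',ray(S,*z(357,134,6.5,270,215),.090))
print('cup top',ray(T,*z(174,184,6,155,130),.048),'side',ray(S,*z(546-360,97,6,320,140),.048))
c=ray(T,*z(174,184,6,155,130),.048); print(proj(S,c), z(186,97,6,320,140))
E
```

```text
cover [[ 0.4709 -0.0844  0.065 ]
 [ 0.4827 -0.1389  0.065 ]
 [ 0.4285 -0.1509  0.065 ]
 [ 0.416  -0.0965  0.065 ]]
[ 0.4495 -0.1176  0.065 ] [np.float64(0.05579190337604421), np.float64(0.055463796673651866), np.float64(0.055779630773928036), np.float64(0.056177240194221864)]
edge yaw -77.77644391835942
edge yaw -167.5317733832214
edge yaw 102.95634282153397
edge yaw 12.48228921245019
cyl [ 0.4494 -0.1167  0.066 ]
box [[ 0.4838 -0.0263  0.044 ]
 [ 0.5178 -0.163   0.044 ]
 [ 0.4102 -0.1887  0.044 ]
 [ 0.3772 -0.0513  0.044 ]] [ 0.4472 -0.1073  0.044 ] [np.float64(0.14081446200043207), np.float64(0.1106033144540989), np.float64(0.1413057035268134), np.float64(0.10953880162278806)]
edge yaw -76.03108257282864
edge yaw -166.53608910739112
edge yaw 103.5350666554891
edge yaw 13.204155351777755
bow side [ 0.4503 -0.1176  0.09  ]
cup top [0.577  0.3182 0.048 ] side [0.5767 0.3133 0.048 ]
[350.3563 154.9905] (350.5833333333333, 155.75)
```

```bash
cat >> h.py <<'E'
from scipy.spatial.transform import Rotation as Ro
np.set_printoptions(precision=4,suppress=True)
def down(yaw_y):  # tool pointing down, tool y at world yaw (deg)
    a=np.radians(yaw_y);x=np.array([0,0,-1.]);y=np.array([np.cos(a),np.sin(a),0]);return np.c_[x,y,np.cross(x,y)]
def go(s,p,R):
    R0=np.array(s['tool_rot']);p0=np.array(s['eef_pos'])
    print('shift cm',R0.T@(np.array(p)-p0)*100,'rotvec',Ro.from_matrix(R0.T@R).as_rotvec())
def st(env):
    s=env.observe();R=np.array(s['tool_rot'])
    print('t',s['time_s'],'p',np.array(s['eef_pos']),'yaw',np.degrees(np.arctan2(R[1,1],R[0,1])),'xaxis',R[:,0],'F',s['ft_force'],'M',s['torque'],'w',s['grip_width'],'q',np.array(s['joint_positions']))
    return s
E
python3 - <<'E'
from h import *
from bench import env
s=st(env); go(s,(.42,.28,.33),down(85))
E
```

```text
t 0.15 p [0.1614 0.5514 0.2446] yaw 73.68380719907687 xaxis [-0.0006 -0.0015 -1.    ] F [-0.4467 -0.4589 -0.1481] M [0.0391 0.0406 0.0127] w 0.08545715186208284 q [ 1.2125  0.3074  1.5074  0.      1.3284 -0.0735]
shift cm [ -8.5166 -18.7917  32.443 ] rotvec [-0.1975 -0.0003  0.0016]
```

>>> send_rows(
  rot=[
    [0,0,0],
    [0,0,0],
    [-0.04,0,0],
    [-0.08,0,0],
    [-0.1,0,0],
  ],
  xyz=[
    [-4,0,0],
    [-8,0,0],
    [-8.5,-2,3.4],
    [-8.5,-4,6.9],
    [-8.5,-6,10.3],
  ],
  claw=[-1,-1,-0.5,0,0],
)

```text
time_s: 0.57
eef_pos: [0.2442, 0.465, 0.3313]
tool_rot: [[0.002, 0.18, 0.984], [0.002, 0.984, -0.18], [-1.0, 0.002, 0.001]]
ft_force: [0.1, -0.5, 0.5]
grip_width: 0.0518
```

>>> send_rows(
  rot=[
    [-0.02,0,0],
    [-0.04,0,0],
    [-0.06,0,0],
    [-0.08,0,0],
    [-0.1,0,0],
  ],
  xyz=[
    [0,-2,3.4],
    [0,-4,6.9],
    [0,-6,10.3],
    [0,-8,13.8],
    [0,-10,17.2],
  ],
  claw=[0,0,0,0,0],
)

```text
time_s: 0.98
eef_pos: [0.3953, 0.3338, 0.3302]
tool_rot: [[-0.0, 0.084, 0.996], [-0.0, 0.996, -0.084], [-1.0, -0.0, -0.0]]
ft_force: [-0.1, 0.9, 0.2]
grip_width: 0.0425
```

Run:
```python
from h import *
from bench import env
s=st(env); go(s,(.4495,-.117,.20),down(103.2))
```

```text
t 0.9833 p [0.3953 0.3338 0.3302] yaw 85.20372401477051 xaxis [-0.0001 -0.0001 -1.    ] F [-0.0728  0.8628  0.1993] M [-0.0045  0.0124  0.0056] w 0.04251549255696386 q [ 0.6196  0.1696  1.481  -0.      1.4912 -0.8675]
shift cm [ 13.0222 -44.4624   9.1734] rotvec [-0.3141 -0.0002  0.0001]
```

>>> send_rows(
  rot=[
    [-0.02,0,0],
    [-0.04,0,0],
    [-0.06,0,0],
    [-0.08,0,0],
    [-0.1,0,0],
  ],
  xyz=[
    [0,-3.5,1],
    [0,-7,2],
    [0,-10.5,3],
    [0,-14,3.5],
    [0,-17.5,4],
  ],
  claw=[0,0,0,0,0],
)

```text
time_s: 1.4
eef_pos: [0.4192, 0.1559, 0.3299]
tool_rot: [[-0.001, -0.016, 1.0], [-0.0, 1.0, 0.016], [-1.0, -0.0, -0.001]]
ft_force: [0.1, 0.3, -0.4]
grip_width: 0.0429
```

>>> send_rows(
  rot=[
    [-0.04,0,0],
    [-0.08,0,0],
    [-0.12,0,0],
    [-0.16,0,0],
    [-0.2,0,0],
  ],
  xyz=[
    [2,-3.5,0.5],
    [4,-7,1],
    [6,-10.5,1.5],
    [8,-14,2],
    [10,-17.5,2.5],
  ],
  claw=[0,0,0,0,0],
)

```text
time_s: 1.82
eef_pos: [0.4466, -0.0186, 0.2295]
tool_rot: [[0.0, -0.215, 0.977], [0.0, 0.977, 0.215], [-1.0, -0.0, 0.0]]
ft_force: [1.1, -0.3, 0.1]
grip_width: 0.0426
```

Run:
```python
from h import *
from bench import env
s=st(env); go(s,(.4495,-.117,.20),down(103.2))
```

```text
t 1.8167 p [ 0.4466 -0.0186  0.2295] yaw 102.44402269931628 xaxis [ 0.0005  0.     -1.    ] F [ 1.0925 -0.3091  0.061 ] M [ 0.0098 -0.0007  0.0645] w 0.04264267011985419 q [-0.1362  0.1412  1.7798  0.0001  1.22   -1.9243]
shift cm [ 2.9527 -9.6702 -1.8409] rotvec [-0.0132  0.0005  0.0001]
```

>>> send_rows(
  rot=[
    [-0.005,0,0],
    [-0.01,0,0],
    [-0.013,0,0],
    [-0.013,0,0],
    [-0.013,0,0],
  ],
  xyz=[
    [1,-3,-0.6],
    [2,-6,-1.2],
    [3,-9.7,-1.8],
    [4,-9.7,-1.8],
    [4,-9.7,-1.8],
  ],
  claw=[0,0,0,0,0],
)

```text
time_s: 2.23
eef_pos: [0.4487, -0.1171, 0.1883]
tool_rot: [[-0.004, -0.222, 0.975], [0.001, 0.975, 0.222], [-1.0, 0.002, -0.004]]
ft_force: [-0.3, 0.3, -0.2]
grip_width: 0.0426
```

Run:
```python
from h import *
from bench import env
import cv2
s=st(env); d=env.snapshot('wrist');pickle.dump((d,s),open('w1.pkl','wb'));cv2.imwrite('pics/w1.png',d['color'][:,:,::-1])
```

```text
t 2.2333 p [ 0.4487 -0.1171  0.1883] yaw 102.8337778909057 xaxis [-0.0039  0.0013 -1.    ] F [-0.3497  0.3465 -0.1798] M [ 0.0203  0.0134 -0.0113] w 0.04260272366499665 q [-0.3464  0.2105  1.8083 -0.0001  1.1269 -2.1412]
```

View pics/w1.png

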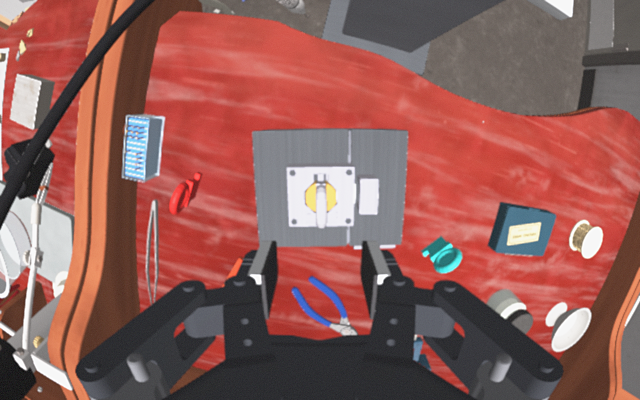

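The key (321,200) stands on the yellow cylinder and looks aligned with the jaws. I'll zoom in and measure it.

Run:
```python
import cv2
t=cv2.imread('pics/w1.png')
cv2.imwrite('pics/w1z.png',cv2.resize(t[155:240,270:390],None,fx=6.5,fy=6.5,interpolation=cv2.INTER_CUBIC))
```

```text
(no output)
```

View pics/w1z.png

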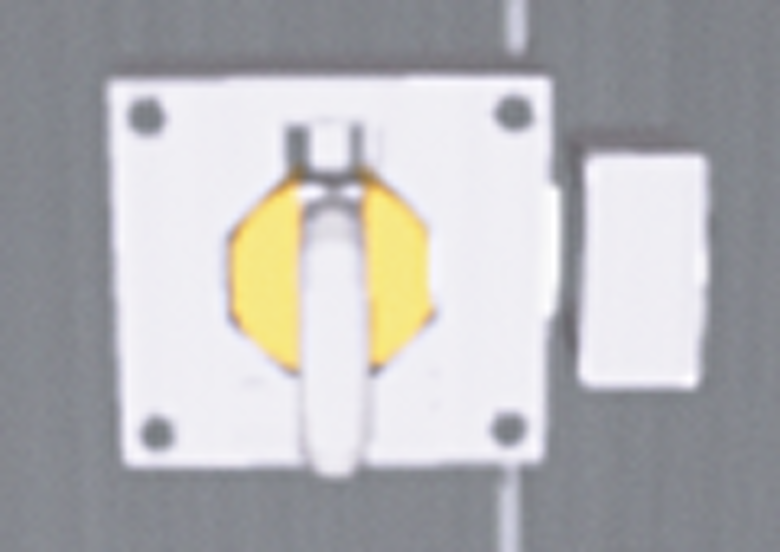

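```bash
cat >> h.py <<'E'
def wray(d,s,u,v,z):
    K=d['camera_matrix'];H=d['hand_eye'];x=np.array([(u-K[0,2])/K[0,0],(v-K[1,2])/K[1,1]])
    th=np.linalg.norm(x);r=np.r_[x/th*np.sin(th),np.cos(th)]
    R=np.array(s['tool_rot']);p=np.array(s['eef_pos'])
    w=R@(H[:3,:3]@r);c=p+R@H[:3,3]
    return c+w*(z-c[2])/w[2]
E
python3 - <<'E'
from h import *
d,s=pickle.load(open('w1.pkl','rb'))
z=lambda u,v:((u+.5)/6.5-.5+270,(v+.5)/6.5-.5+155)
f=lambda u,v,h:wray(d,s,*z(u,v),h)
c=np.array([f(*a,.065) for a in[(146,118),(513,112),(508,429),(156,433)]])
print('screws',c,c.mean(0)); 
for i in range(4):
    e=c[(i+1)%4]-c[i];print(np.linalg.norm(e),np.degrees(np.arctan2(e[1],e[0])))
c=np.array([f(*a,.065) for a in[(107,78),(551,75),(542,463),(124,466)]])
print('cover',c.mean(0)); 
for i in range(4):
    e=c[(i+1)%4]-c[i];print(np.linalg.norm(e),np.degrees(np.arctan2(e[1],e[0])))
print('cyl',f(228,275,.066),f(432,275,.066))
b=np.radians(102.9);yb=np.array([np.cos(b),np.sin(b),0])
for P in (f(300,330,.105),f(368,330,.105),f(228,275,.066),f(432,275,.066)):print('y',(P-[.4495,-.117,0])@yb)
E
```

```text
screws [[ 0.4339 -0.1429  0.065 ]
 [ 0.4228 -0.0972  0.065 ]
 [ 0.4648 -0.0872  0.065 ]
 [ 0.4757 -0.1331  0.065 ]] [ 0.4493 -0.1151  0.065 ]
0.04708257599061032 103.70034056291264
0.043199173407641726 13.356543838536174
0.0472159149586279 -76.60929680146985
0.042945020955119234 -166.8224723811387
cover [ 0.4492 -0.1151  0.065 ]
0.05678573465788806 103.14246747557016
0.05298650139684156 13.222952902196663
0.05645839216915282 -76.86980724040139
0.052975877380567006 -166.42298988187935
cyl [ 0.4518 -0.1282  0.066 ] [ 0.446  -0.1023  0.066 ]
y -0.0017686068621200883
y 0.005766609488783669
y -0.011477851195719688
y 0.01507293102554879
```

Run:
```python
from h import *
from bench import env
s=st(env); go(s,(.4493,-.1155,.088),down(103.3))
```

```text
t 2.2833 p [ 0.4489 -0.116   0.1892] yaw 102.92936030608115 xaxis [-0.0033  0.0016 -1.    ] F [-0.5509  0.3373 -0.4143] M [ 0.0433  0.0265 -0.0067] w 0.04253576481754719 q [-0.3443  0.2092  1.8077  0.0004  1.1283 -2.1409]
shift cm [10.1153  0.0143  0.0797] rotvec [-0.0065 -0.0028 -0.0023]
```

>>> send_rows(
  rot=[
    [-0.005,0,0],
    [-0.005,-0.002,-0.002],
    [-0.005,-0.002,-0.002],
    [-0.005,-0.002,-0.002],
    [-0.005,-0.002,-0.002],
  ],
  xyz=[
    [2,0,0],
    [4,0.05,0.05],
    [6,0.05,0.05],
    [8,0.05,0.05],
    [8,0.05,0.05],
  ],
  claw=[0,0,0,0,0],
)

```text
time_s: 2.7
eef_pos: [0.4481, -0.1128, 0.1081]
tool_rot: [[-0.003, -0.233, 0.972], [0.001, 0.972, 0.233], [-1.0, 0.002, -0.003]]
ft_force: [-0.9, 0.1, 0.2]
grip_width: 0.0426
```

Run:
```python
from h import *
from bench import env
import cv2
s=st(env); go(s,(.4493,-.1155,.088),down(103.3));d=env.snapshot('wrist');pickle.dump((d,s),open('w2.pkl','wb'));cv2.imwrite('pics/w2.png',d['color'][:,:,::-1])
t=cv2.imread('pics/w2.png')
cv2.imwrite('pics/w2z.png',cv2.resize(t[170:320,220:420],None,fx=4,fy=4,interpolation=cv2.INTER_CUBIC))
s=st(env)
```

```text
t 2.7 p [ 0.4481 -0.1128  0.1081] yaw 103.47353618123087 xaxis [-0.0034  0.0009 -1.    ] F [-0.9145  0.1295  0.2266] M [-0.0348 -0.0013  0.0187] w 0.042638121995705526 q [-0.3378  0.3137  1.9178 -0.0003  0.9135 -2.1435]
shift cm [ 2.0049 -0.2957  0.0566] rotvec [ 0.003  -0.0031 -0.0016]
t 2.75 p [ 0.4491 -0.1132  0.1095] yaw 103.46479016817729 xaxis [-0.0015  0.0002 -1.    ] F [0.3066 0.2018 0.5639] M [-0.0056 -0.0163 -0.0826] w 0.04251131086774305 q [-0.338   0.312   1.9155 -0.0004  0.9155 -2.1436]
```

View pics/w2z.png

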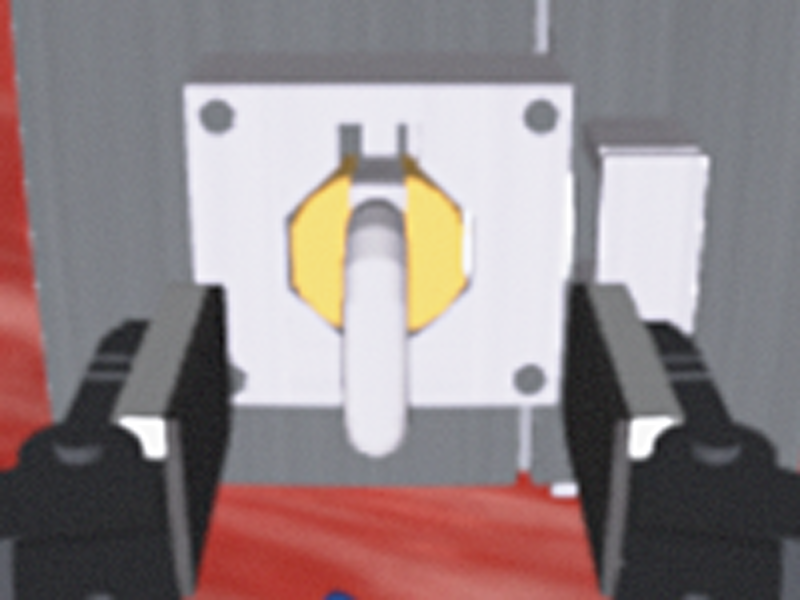

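>>> send_rows(
  rot=[
    [0,0,0],
    [0,0,0],
    [0,0,0],
    [0,0,0],
    [0,0,0],
  ],
  xyz=[
    [0,-0.15,0],
    [0.7,-0.27,0.03],
    [1.4,-0.27,0.03],
    [2.05,-0.27,0.03],
    [2.05,-0.27,0.03],
  ],
  claw=[0,0,0,0,0],
)

```text
time_s: 3.17
eef_pos: [0.4508, -0.1173, 0.089]
tool_rot: [[0.001, -0.231, 0.973], [-0.001, 0.973, 0.231], [-1.0, -0.001, 0.001]]
ft_force: [-0.3, -0.1, -0.5]
grip_width: 0.0428
```

Run:
```python
from h import *
from bench import env
import cv2
s=st(env); go(s,(.4493,-.1155,.088),down(103.3));d=env.snapshot('wrist');pickle.dump((d,s),open('w3.pkl','wb'));cv2.imwrite('pics/w3.png',d['color'][:,:,::-1])
t=cv2.imread('pics/w3.png')
cv2.imwrite('pics/w3z.png',cv2.resize(t[170:320,220:420],None,fx=4,fy=4,interpolation=cv2.INTER_CUBIC))
s=st(env)
```

```text
t 3.1667 p [ 0.4508 -0.1173  0.089 ] yaw 103.3551728035012 xaxis [ 0.0009 -0.0009 -1.    ] F [-0.2811 -0.1352 -0.5437] M [-0.0052 -0.0168 -0.0361] w 0.04277791299350326 q [-0.3449  0.3452  1.9358 -0.0007  0.8595 -2.1483]
shift cm [ 0.0965  0.2105 -0.0998] rotvec [0.001  0.0007 0.0011]
t 3.2167 p [ 0.4508 -0.1174  0.0893] yaw 103.3504398803869 xaxis [ 0.001 -0.001 -1.   ] F [-0.934  -0.844   0.5326] M [-0.0238  0.001   0.0065] w 0.04302780713540708 q [-0.345   0.3447  1.9353 -0.0008  0.8603 -2.1483]
```

View pics/w3z.png

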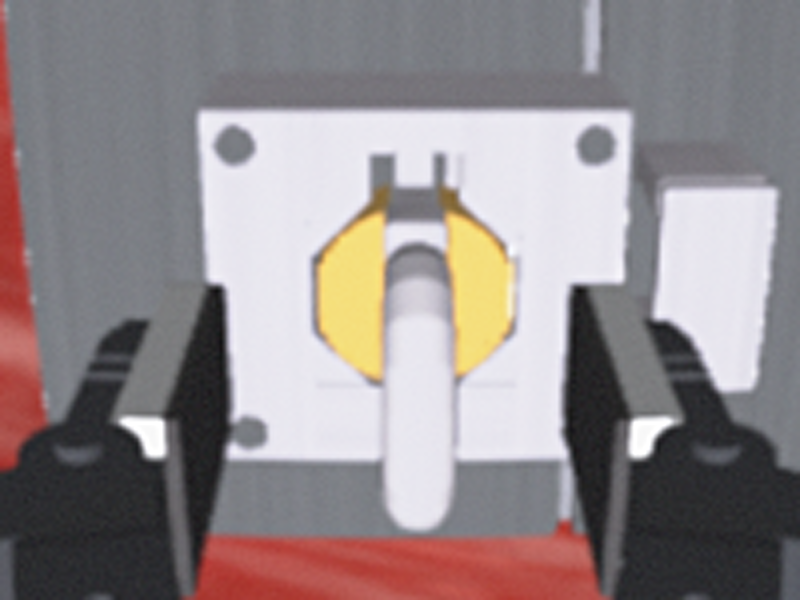

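Run:
```python
from h import *
for nm,zz,pts in(('w2',.065,[(217,116),(541,116),(529,380)]),('w3',.065,[(235,145),(596,145),(249,432)])):
    d,s=pickle.load(open(nm+'.pkl','rb'))
    z=lambda u,v:((u+.5)/4-.5+220,(v+.5)/4-.5+170)
    c=np.array([wray(d,s,*z(*a),zz) for a in pts])
    m=(c[0]+c[2])/2 if nm=='w2' else (c[1]+c[2])/2
    print(nm,c,'axis',m,'in tool mm',np.array(s['tool_rot']).T@(m-s['eef_pos'])*1000)
```

```text
w2 [[ 0.4339 -0.1428  0.065 ]
 [ 0.423  -0.0968  0.065 ]
 [ 0.4652 -0.0869  0.065 ]] axis [ 0.4496 -0.1149  0.065 ] in tool mm [43.0487 -2.4586  1.039 ]
w3 [[ 0.4339 -0.1428  0.065 ]
 [ 0.423  -0.0968  0.065 ]
 [ 0.476  -0.1329  0.065 ]] axis [ 0.4495 -0.1149  0.065 ] in tool mm [23.9647  2.6883 -0.6346]
```

>>> send_rows(
  rot=[
    [0,0,0],
    [0,0,0],
    [0,0,0],
    [0,0,0],
    [0,0,0],
  ],
  xyz=[
    [0,0.12,-0.06],
    [0.05,0.2,-0.06],
    [0.05,0.2,-0.06],
    [0.05,0.2,-0.06],
    [0.05,0.2,-0.06],
  ],
  claw=[0,0,0,0,0],
)

```text
time_s: 3.63
eef_pos: [0.4505, -0.1158, 0.0894]
tool_rot: [[0.003, -0.231, 0.973], [-0.002, 0.973, 0.231], [-1.0, -0.002, 0.002]]
ft_force: [-0.1, 0.0, -0.2]
grip_width: 0.0426
```

Run:
```python
from h import *
from bench import env
s=st(env); go(s,(.4495,-.1149,.088),down(103.3))
```

```text
t 3.6333 p [ 0.4505 -0.1158  0.0894] yaw 103.3626794035879 xaxis [ 0.0027 -0.0016 -1.    ] F [-0.0645  0.0444 -0.1949] M [-0.0102 -0.0325 -0.0116] w 0.042586734168615206 q [-0.3419  0.343   1.9379 -0.0008  0.8576 -2.1454]
shift cm [ 0.1444  0.1068 -0.075 ] rotvec [0.0011 0.0022 0.0022]
```

>>> send_rows(
  rot=[
    [0,0,0],
    [0,0,0],
    [0,0,0],
    [0,0,0],
    [0,0,0],
  ],
  xyz=[
    [0.05,0.12,-0.07],
    [0.05,0.12,-0.07],
    [0.05,0.12,-0.07],
    [0.05,0.12,-0.07],
    [0.05,0.12,-0.07],
  ],
  claw=[0.1,0.3,0.5,0.55,0.6],
  squeeze=40,
)

```text
time_s: 4.05
eef_pos: [0.4494, -0.1147, 0.0888]
tool_rot: [[0.002, -0.231, 0.973], [-0.002, 0.973, 0.231], [-1.0, -0.002, 0.002]]
ft_force: [0.2, -0.2, -0.6]
grip_width: 0.0169
```

Run:
```python
from h import *
from bench import env
import cv2
s=st(env); go(s,(.4495,-.1149,.088),down(103.3))
d=env.snapshot('wrist');t=d['color'][:,:,::-1]
cv2.imwrite('pics/w4z.png',cv2.resize(t[170:320,220:420],None,fx=4,fy=4,interpolation=cv2.INTER_CUBIC))
```

```text
t 4.05 p [ 0.4494 -0.1147  0.0888] yaw 103.36369050291682 xaxis [ 0.0024 -0.0015 -1.    ] F [ 0.2281 -0.2069 -0.5798] M [ 0.0344 -0.035   0.0506] w 0.016926179808951697 q [-0.3406  0.3427  1.9411 -0.0008  0.855  -2.1441]
shift cm [ 0.082  -0.0178  0.0015] rotvec [0.0011 0.002  0.002 ]
```

View pics/w4z.png

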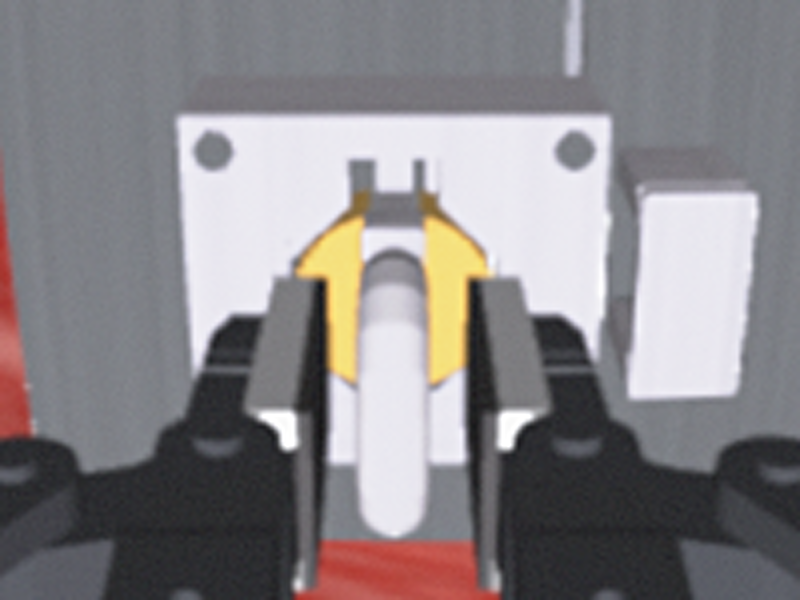

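The key (392) sits close to midway between the pads (326 and 470, mid 398), with both fingertips clear of the cover. I'll close now.

>>> send_rows(
  rot=[
    [0,0,0],
    [0,0,0],
    [0,0,0],
    [0,0,0],
    [0,0,0],
  ],
  xyz=[
    [0,-0.04,0],
    [0,-0.04,0],
    [0,-0.04,0],
    [0,-0.04,0],
    [0,-0.04,0],
  ],
  claw=[0.7,0.8,1,1,1],
  squeeze=40,
)

```text
time_s: 4.52
eef_pos: [0.4496, -0.1152, 0.0889]
tool_rot: [[0.003, -0.231, 0.973], [-0.002, 0.973, 0.231], [-1.0, -0.002, 0.002]]
ft_force: [0.1, 0.1, 0.5]
grip_width: 0.0073
```

Run:
```python
from h import *
from bench import env
s=st(env)
```

```text
t 4.5167 p [ 0.4496 -0.1152  0.0889] yaw 103.36085673714307 xaxis [ 0.0025 -0.0016 -1.    ] F [0.1052 0.1344 0.4903] M [-0.0022  0.0393 -0.0205] w 0.007265654485927266 q [-0.3414  0.3428  1.9406 -0.0009  0.8552 -2.1448]
```

>>> send_rows(
  rot=[
    [0.06,0,0],
    [0.12,0,0],
    [0.18,0,0],
    [0.24,0,0],
    [0.3,0,0],
  ],
  xyz=[
    [0,0,0],
    [0,0,0],
    [0,0,0],
    [0,0,0],
    [0,0,0],
  ],
  claw=[1,1,1,1,1],
)

```text
time_s: 4.93
eef_pos: [0.4496, -0.1155, 0.0889]
tool_rot: [[0.003, 0.069, 0.998], [-0.002, 0.998, -0.069], [-1.0, -0.002, 0.003]]
ft_force: [-1.1, -1.3, 0.5]
grip_width: 0.0075
```

Run:
```python
from h import *
from bench import env
s=st(env)
```

```text
t 4.9333 p [ 0.4496 -0.1155  0.0889] yaw 86.02924268186507 xaxis [ 0.0026 -0.0022 -1.    ] F [-1.072  -1.3227  0.4516] M [-0.3517  0.1004  0.0142] w 0.007450541894146311 q [-0.3415  0.3429  1.9405 -0.0017  0.855  -1.8419]
```

Forces are low, so I'll continue.

>>> send_rows(
  rot=[
    [0.08,0,0],
    [0.16,0,0],
    [0.24,0,0],
    [0.32,0,0],
    [0.4,0,0],
  ],
  xyz=[
    [0,0,0],
    [0,0,0],
    [0,0,0],
    [0,0,0],
    [0,0,0],
  ],
  claw=[1,1,1,1,1],
)

```text
time_s: 5.35
eef_pos: [0.4495, -0.1159, 0.0889]
tool_rot: [[0.002, 0.453, 0.892], [-0.003, 0.892, -0.453], [-1.0, -0.002, 0.003]]
ft_force: [-2.0, -4.1, 0.5]
grip_width: 0.0072
```

>>> send_rows(
  rot=[
    [0.08,0,0],
    [0.16,0,0],
    [0.24,0,0],
    [0.32,0,0],
    [0.4,0,0],
  ],
  xyz=[
    [0,0,0],
    [0,0,0],
    [0,0,0],
    [0,0,0],
    [0,0,0],
  ],
  claw=[1,1,1,1,1],
)

```text
time_s: 5.77
eef_pos: [0.4493, -0.1162, 0.0889]
tool_rot: [[0.002, 0.764, 0.645], [-0.004, 0.645, -0.764], [-1.0, -0.001, 0.004]]
ft_force: [-2.0, -5.1, 1.2]
grip_width: 0.0075
```

Run:
```python
from h import *
from bench import env
import cv2
s=st(env)
d=env.snapshot('wrist');t=d['color'][:,:,::-1]
cv2.imwrite('pics/w5z.png',cv2.resize(t[150:330,200:440],None,fx=3.3,fy=3.3,interpolation=cv2.INTER_CUBIC))
```

```text
t 5.7667 p [ 0.4493 -0.1162  0.0889] yaw 40.17912630695738 xaxis [ 0.0019 -0.0036 -1.    ] F [-1.9668 -5.0527  1.1704] M [-0.8299  0.3551  0.0339] w 0.007459607459403804 q [-0.3421  0.3428  1.9405 -0.0037  0.8553 -1.0409]
```

View pics/w5z.png

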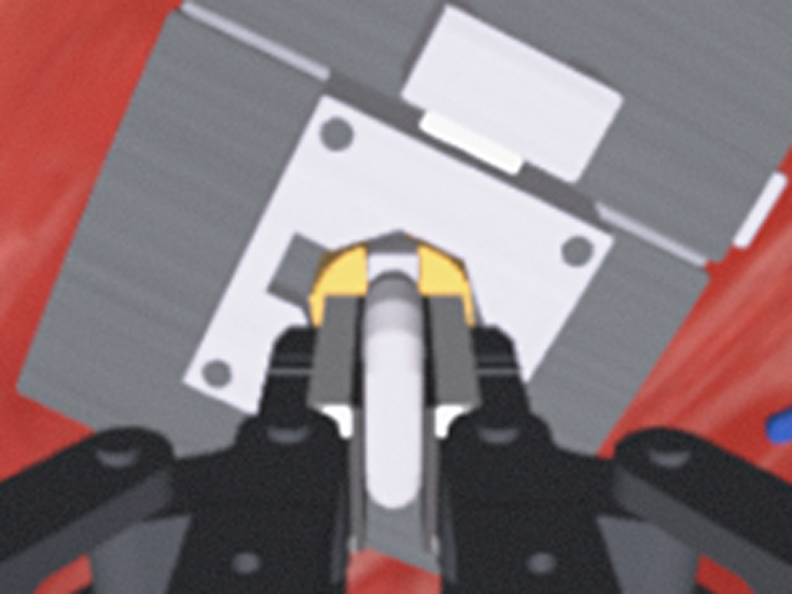

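The key has turned 63° with the jaws and the bolt bar is out towards the keeper (470,140). I'll go on to the stop.

>>> send_rows(
  rot=[
    [0.06,0,0],
    [0.13,0,0],
    [0.2,0,0],
    [0.27,0,0],
    [0.3,0,0],
  ],
  xyz=[
    [0,0,0],
    [0,0,0],
    [0,0,0],
    [0,0,0],
    [0,0,0],
  ],
  claw=[1,1,1,1,1],
)

```text
time_s: 6.23
eef_pos: [0.4491, -0.1163, 0.0889]
tool_rot: [[0.002, 0.92, 0.393], [-0.004, 0.393, -0.92], [-1.0, 0.0, 0.004]]
ft_force: [-2.5, -6.1, 1.8]
grip_width: 0.0072
```

>>> send_rows(
  rot=[
    [0.02,0,0],
    [0.02,0,0],
    [0.03,0,0],
    [0.03,0,0],
    [0.03,0,0],
  ],
  xyz=[
    [0,0,0],
    [0,0,0],
    [0,0,0],
    [0,0,0],
    [0,0,0],
  ],
  claw=[1,1,1,1,1],
)

```text
time_s: 6.65
eef_pos: [0.4491, -0.1163, 0.0889]
tool_rot: [[0.002, 0.93, 0.368], [-0.004, 0.368, -0.93], [-1.0, 0.0, 0.004]]
ft_force: [-1.7, -5.2, 1.0]
grip_width: 0.0076
```

Run:
```python
from h import *
from bench import env
import cv2
s=st(env)
d=env.snapshot('wrist');t=d['color'][:,:,::-1]
cv2.imwrite('pics/w6z.png',cv2.resize(t[150:330,200:440],None,fx=3.3,fy=3.3,interpolation=cv2.INTER_CUBIC))
```

```text
t 6.65 p [ 0.4491 -0.1163  0.0889] yaw 21.596786697614718 xaxis [ 0.0016 -0.0036 -1.    ] F [-1.6803 -5.233   1.0474] M [-0.9938  0.4641  0.0361] w 0.007595819387232036 q [-0.3422  0.3428  1.9407 -0.0038  0.8554 -0.7167]
```

View pics/w6z.png

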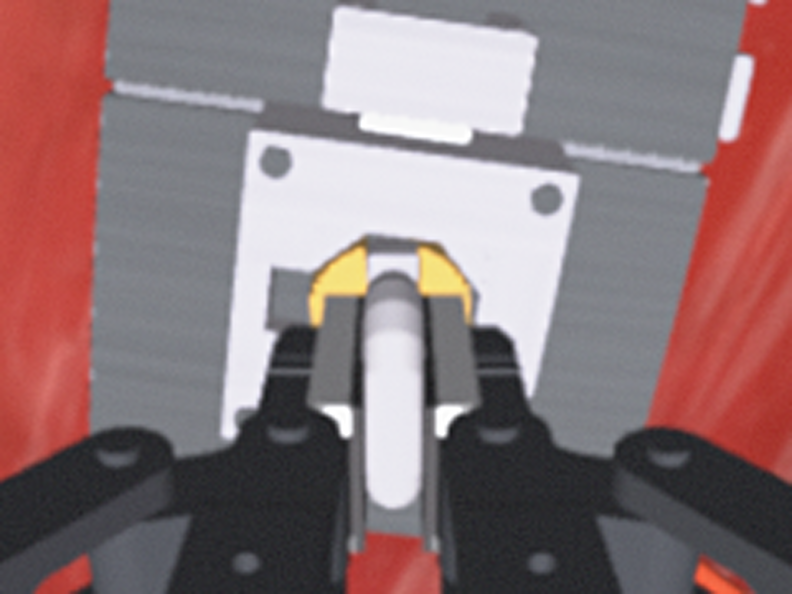

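>>> send_rows(
  rot=[
    [0.03,0,0],
    [0.06,0,0],
    [0.08,0,0],
    [0.08,0,0],
    [0.08,0,0],
  ],
  xyz=[
    [0,0,0],
    [0,0,0],
    [0,0,0],
    [0,0,0],
    [0,0,0],
  ],
  claw=[1,1,1,1,1],
)

```text
time_s: 7.12
eef_pos: [0.4488, -0.1162, 0.0889]
tool_rot: [[0.001, 0.956, 0.293], [-0.004, 0.293, -0.956], [-1.0, -0.0, 0.004]]
ft_force: [-3.2, -6.7, 1.9]
grip_width: 0.0072
```

Run:
```python
from h import *
from bench import env
import cv2
s=st(env)
d=env.snapshot('wrist');t=d['color'][:,:,::-1]
cv2.imwrite('pics/w7z.png',cv2.resize(t[150:330,200:440],None,fx=3.3,fy=3.3,interpolation=cv2.INTER_CUBIC))
```

```text
t 7.1167 p [ 0.4488 -0.1162  0.0889] yaw 17.023415202002784 xaxis [ 0.001  -0.0036 -1.    ] F [-3.2464 -6.6617  1.8629] M [-1.0276  0.6247  0.0233] w 0.007218708451520507 q [-0.3422  0.3427  1.9409 -0.0041  0.8559 -0.6367]
```

View pics/w7z.png

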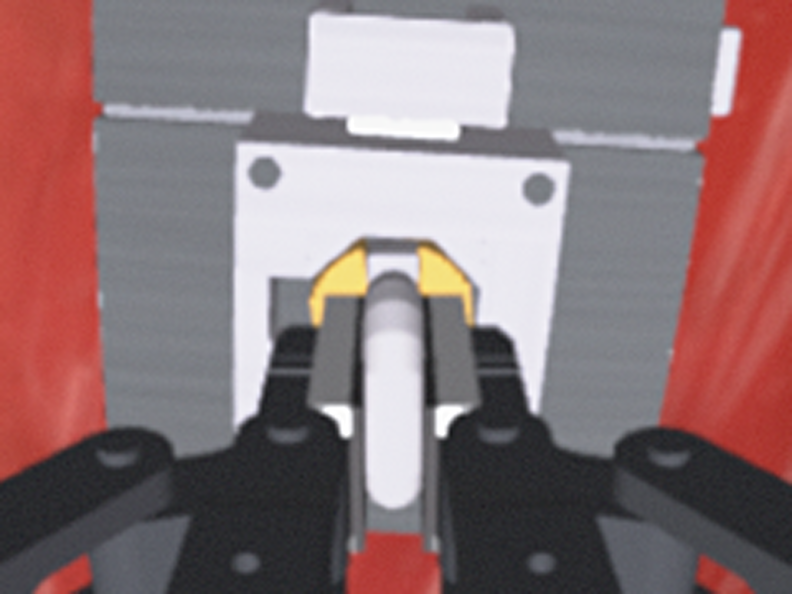

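>>> send_rows(
  rot=[
    [-0.08,0,0],
    [-0.16,0,0],
    [-0.24,0,0],
    [-0.32,0,0],
    [-0.4,0,0],
  ],
  xyz=[
    [0,0,0],
    [0,0,0],
    [0,0,0],
    [0,0,0],
    [0,0,0],
  ],
  claw=[1,1,1,1,1],
)

```text
time_s: 7.58
eef_pos: [0.4497, -0.1157, 0.0889]
tool_rot: [[0.003, 0.765, 0.644], [-0.002, 0.644, -0.765], [-1.0, 0.001, 0.004]]
ft_force: [0.6, -2.2, 1.0]
grip_width: 0.0076
```

>>> send_rows(
  rot=[
    [-0.08,0,0],
    [-0.16,0,0],
    [-0.24,0,0],
    [-0.32,0,0],
    [-0.4,0,0],
  ],
  xyz=[
    [0,0,0],
    [0,0,0],
    [0,0,0],
    [0,0,0],
    [0,0,0],
  ],
  claw=[1,1,1,1,1],
)

```text
time_s: 8.0
eef_pos: [0.4497, -0.1152, 0.0889]
tool_rot: [[0.003, 0.454, 0.891], [-0.002, 0.891, -0.454], [-1.0, -0.0, 0.003]]
ft_force: [-0.7, -0.3, 1.0]
grip_width: 0.0075
```

>>> send_rows(
  rot=[
    [-0.08,0,0],
    [-0.16,0,0],
    [-0.24,0,0],
    [-0.32,0,0],
    [-0.4,0,0],
  ],
  xyz=[
    [0,0,0],
    [0,0,0],
    [0,0,0],
    [0,0,0],
    [0,0,0],
  ],
  claw=[1,1,1,1,1],
)

```text
time_s: 8.42
eef_pos: [0.4497, -0.1152, 0.0889]
tool_rot: [[0.003, 0.071, 0.997], [-0.002, 0.997, -0.071], [-1.0, -0.001, 0.003]]
ft_force: [-0.2, -1.7, 0.8]
grip_width: 0.0072
```

>>> send_rows(
  rot=[
    [-0.08,0,0],
    [-0.16,0,0],
    [-0.24,0,0],
    [-0.3,0,0],
    [-0.3,0,0],
  ],
  xyz=[
    [0,0,0],
    [0,0,0],
    [0,0,0],
    [0,0,0],
    [0,0,0],
  ],
  claw=[1,1,1,1,1],
)

```text
time_s: 8.83
eef_pos: [0.4496, -0.1151, 0.0889]
tool_rot: [[0.003, -0.224, 0.975], [-0.001, 0.975, 0.224], [-1.0, -0.002, 0.002]]
ft_force: [0.9, -0.8, 1.1]
grip_width: 0.0072
```

Run:
```python
from h import *
from bench import env
import cv2
s=st(env)
d=env.snapshot('wrist');t=d['color'][:,:,::-1]
cv2.imwrite('pics/w8z.png',cv2.resize(t[150:330,200:440],None,fx=3.3,fy=3.3,interpolation=cv2.INTER_CUBIC))
```

```text
t 8.8333 p [ 0.4496 -0.1151  0.0889] yaw 102.95345104479843 xaxis [ 0.0027 -0.0014 -1.    ] F [ 0.8789 -0.8274  1.075 ] M [-0.0666  0.0319 -0.0197] w 0.00724741465043026 q [-0.3413  0.3428  1.9406 -0.0006  0.8552 -2.1378]
```

View pics/w8z.png

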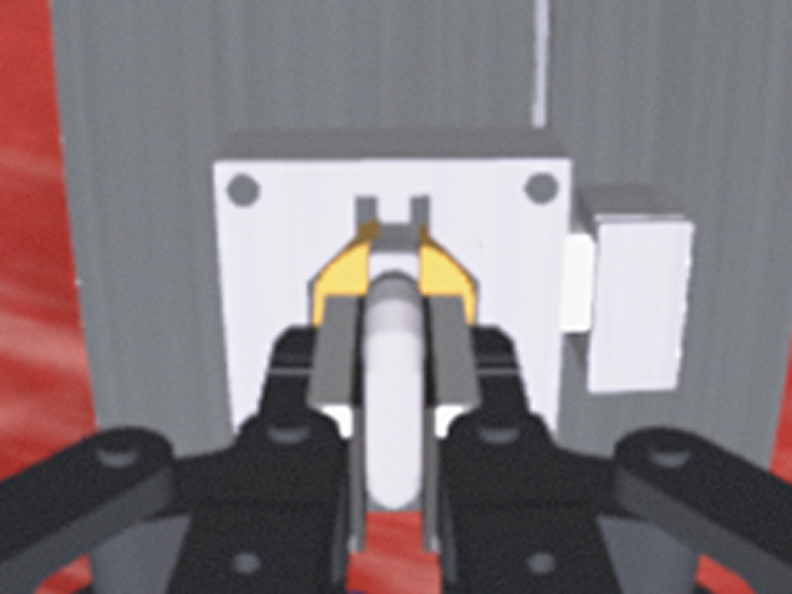

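The bolt now bridges the gap into the keeper (580,280), and the nib is back in the notch (393,210). I'll lift straight up.

>>> send_rows(
  rot=[
    [-0.004,0,0],
    [-0.004,0,0],
    [-0.004,0,0],
    [-0.004,0,0],
    [-0.004,0,0],
  ],
  xyz=[
    [-0.3,0,0],
    [-0.6,0,0],
    [-1,0,0],
    [-1.4,0,0],
    [-1.8,0,0],
  ],
  claw=[1,1,1,1,1],
)

```text
time_s: 9.3
eef_pos: [0.4495, -0.115, 0.1073]
tool_rot: [[0.002, -0.225, 0.974], [-0.001, 0.974, 0.225], [-1.0, -0.002, 0.002]]
ft_force: [0.9, -0.1, -0.9]
grip_width: 0.0074
```

>>> send_rows(
  rot=[
    [0,0,0],
    [0,0,0],
    [0,0,0],
    [0,0,0],
    [0,0,0],
  ],
  xyz=[
    [-0.5,0,0],
    [-1,0,0],
    [-1.5,0,0],
    [-2.5,0,0],
    [-3.5,0,0],
  ],
  claw=[1,1,1,1,1],
)

```text
time_s: 9.72
eef_pos: [0.449, -0.1148, 0.1423]
tool_rot: [[0.002, -0.225, 0.974], [-0.001, 0.974, 0.225], [-1.0, -0.001, 0.001]]
ft_force: [0.0, -0.1, -1.3]
grip_width: 0.0072
```

Run:
```python
from h import *
from bench import env
import cv2
s=st(env)
d=env.snapshot('wrist');t=d['color'][:,:,::-1]
cv2.imwrite('pics/w9z.png',cv2.resize(t[150:330,200:440],None,fx=3.3,fy=3.3,interpolation=cv2.INTER_CUBIC))
d=env.snapshot('side');t=d['color'][:,:,::-1]
cv2.imwrite('pics/s9z.png',cv2.resize(t[190:310,250:410],None,fx=5,fy=5,interpolation=cv2.INTER_CUBIC))
```

```text
t 9.7167 p [ 0.449  -0.1148  0.1423] yaw 103.01218823915802 xaxis [ 0.0017 -0.0011 -1.    ] F [ 0.0125 -0.1468 -1.2881] M [-0.004   0.0195  0.0015] w 0.007244698585368389 q [-0.3412  0.2645  1.8761 -0.0005  0.9989 -2.1388]
```

View pics/w9z.png

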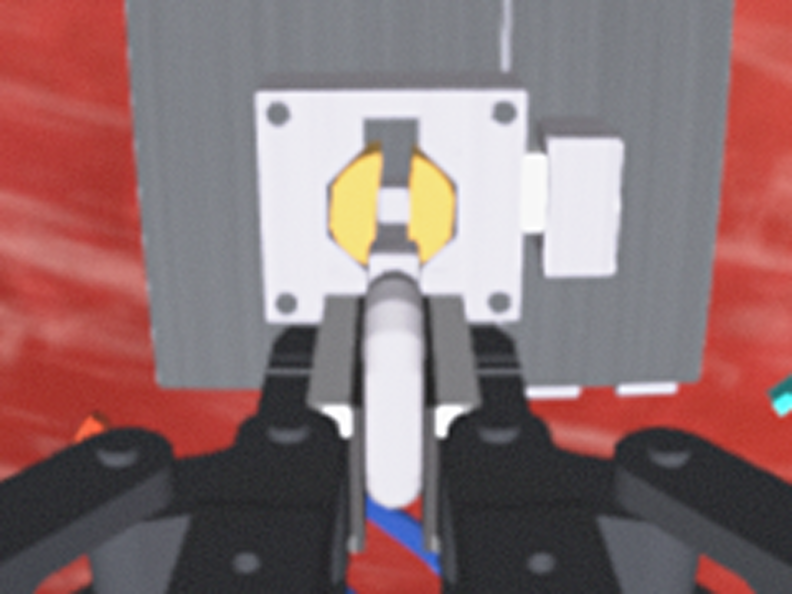

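View pics/s9z.png

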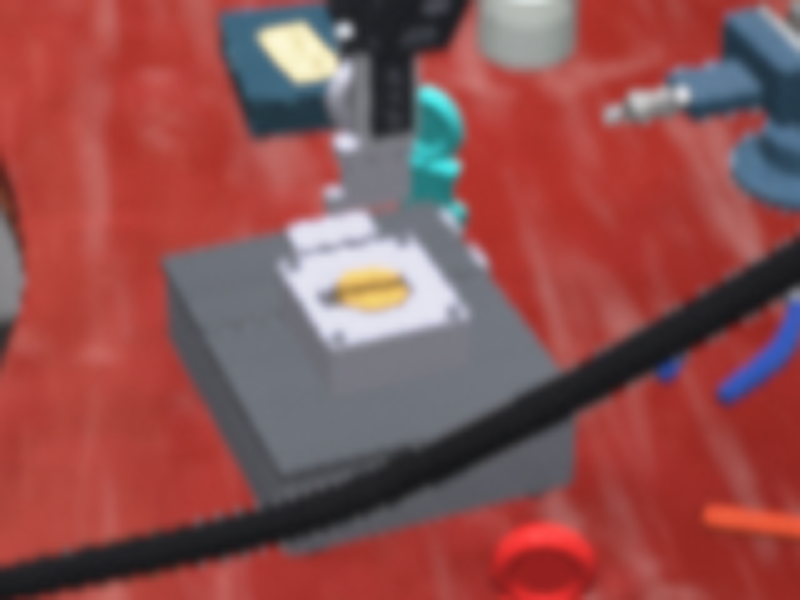

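Run:
```python
from h import *
from bench import env
T=pickle.load(open('top0.pkl','rb'))[0]
print('wall',ray(T,142,180,0),ray(T,128,180,.12),ray(T,128,180,.2),'jar',ray(T,247,168,.07),'vise',ray(T,302,130,.1))
s=env.observe(); go(s,(.577,.3165,.22),down(65))
```

```text
wall [0.5336 0.4292 0.    ] [0.5192 0.4206 0.12  ] [0.5101 0.3922 0.2   ] jar [0.5583 0.1658 0.07  ] vise [0.6442 0.0394 0.1   ]
shift cm [-7.6974 39.2007 22.0858] rotvec [0.6635 0.0061 0.002 ]
```

>>> send_rows(
  rot=[
    [0,0,0],
    [0,0,0],
    [0.06,0,0],
    [0.12,0,0],
    [0.18,0,0],
  ],
  xyz=[
    [-3,0,0],
    [-6,1,0.5],
    [-7.7,4,2.2],
    [-7.7,7,3.9],
    [-7.7,10,5.6],
  ],
  claw=[1,1,1,1,1],
)

```text
time_s: 10.23
eef_pos: [0.4824, -0.0041, 0.2202]
tool_rot: [[0.006, -0.042, 0.999], [-0.002, 0.999, 0.042], [-1.0, -0.002, 0.006]]
ft_force: [0.6, -0.3, -0.7]
grip_width: 0.0079
```

Run:
```python
from h import *
from bench import env
s=st(env); go(s,(.577,.3165,.22),down(65))
```

```text
t 10.2333 p [ 0.4824 -0.0041  0.2202] yaw 92.42397742922422 xaxis [ 0.006  -0.0018 -1.    ] F [ 0.6301 -0.3152 -0.6731] M [ 0.0109  0.032  -0.0228] w 0.007882568037869218 q [-0.0952  0.1974  1.7328 -0.0013  1.2052 -1.7079]
shift cm [ 0.0206 31.6318 10.8104] rotvec [0.4786 0.0063 0.0005]
```

>>> send_rows(
  rot=[
    [0.05,0,0],
    [0.1,0,0],
    [0.15,0,0],
    [0.2,0,0],
    [0.25,0,0],
  ],
  xyz=[
    [0,3.2,1.1],
    [0,6.4,2.2],
    [0,9.6,3.3],
    [0,12.8,4.4],
    [0,16,5.5],
  ],
  claw=[1,1,1,1,1],
)

```text
time_s: 10.65
eef_pos: [0.5284, 0.1592, 0.2181]
tool_rot: [[0.002, 0.204, 0.979], [-0.002, 0.979, -0.204], [-1.0, -0.001, 0.002]]
ft_force: [0.0, 0.7, -0.7]
grip_width: 0.0072
```

Run:
```python
from h import *
from bench import env
s=st(env); go(s,(.577,.3165,.22),down(65))
```

```text
t 10.65 p [0.5284 0.1592 0.2181] yaw 78.24980401240691 xaxis [ 0.0016 -0.0017 -1.    ] F [ 0.0444  0.7226 -0.7302] M [-0.0533  0.0065 -0.0137] w 0.007225213461521203 q [ 0.2174  0.2968  1.5952 -0.0021  1.2483 -1.1476]
shift cm [-0.2117 16.3862  1.5536] rotvec [0.2313 0.0021 0.0011]
```

>>> send_rows(
  rot=[
    [0.05,0,0],
    [0.11,0,0],
    [0.17,0,0],
    [0.23,0,0],
    [0.23,0,0],
  ],
  xyz=[
    [0,4,0.4],
    [0,8,0.8],
    [0,12,1.2],
    [0,16.2,1.5],
    [0,16.2,1.5],
  ],
  claw=[1,1,1,1,1],
)

```text
time_s: 11.07
eef_pos: [0.5778, 0.3209, 0.2174]
tool_rot: [[0.004, 0.417, 0.909], [0.004, 0.909, -0.417], [-1.0, 0.005, 0.002]]
ft_force: [-0.0, -0.2, 0.2]
grip_width: 0.0072
```

Run:
```python
from h import *
from bench import env
import cv2
s=st(env); go(s,(.577,.3165,.10),down(65))
d=env.snapshot('wrist');pickle.dump((d,s),open('w10.pkl','wb'));t=d['color'][:,:,::-1]
cv2.imwrite('pics/w10.png',t)
```

```text
t 11.0667 p [0.5778 0.3209 0.2174] yaw 65.33190791503566 xaxis [ 0.0045  0.0038 -1.    ] F [-0.0253 -0.1754  0.16  ] M [-0.0071 -0.0142 -0.0244] w 0.007184511793775682 q [ 0.4423  0.4428  1.3592  0.0016  1.3339 -0.6983]
shift cm [11.7373 -0.4962  0.0858] rotvec [ 0.0058  0.0025 -0.0054]
```

View pics/w10.png

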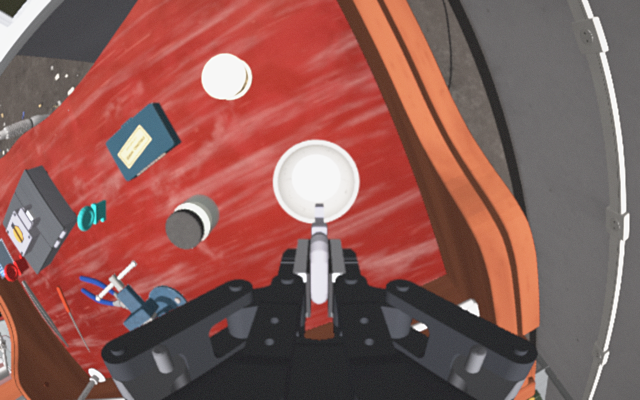

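Run:
```python
from h import *
d,s=pickle.load(open('w10.pkl','rb'))
P=[wray(d,s,u,v,.048) for u,v in[(273,181),(360,181),(316,140),(290,215),(345,213)]]
P=np.array(P)[:,:2]; A=np.c_[2*P,np.ones(len(P))]; x=np.linalg.lstsq(A,(P**2).sum(1),rcond=None)[0]
print('c',x[:2],'r',np.sqrt(x[2]+x[:2]@x[:2]))
c=np.r_[x[:2],.072]; go(s,c,down(65))
```

```text
c [0.5777 0.3199] r 0.043111976962231666
shift cm [14.5389 -0.1704  0.0031] rotvec [ 0.0058  0.0025 -0.0054]
```

>>> send_rows(
  rot=[
    [0,0,0],
    [0.005,0.002,-0.005],
    [0.005,0.002,-0.005],
    [0.005,0.002,-0.005],
    [0.005,0.002,-0.005],
  ],
  xyz=[
    [2.5,-0.1,0.3],
    [5,-0.1,0.3],
    [7.5,-0.1,0.3],
    [10,-0.1,0.3],
    [10,-0.1,0.3],
  ],
  claw=[1,1,1,1,1],
)

```text
time_s: 11.53
eef_pos: [0.5742, 0.3078, 0.1127]
tool_rot: [[-0.012, 0.424, 0.906], [-0.011, 0.905, -0.424], [-1.0, -0.015, -0.007]]
ft_force: [-1.2, -0.6, -0.9]
grip_width: 0.0074
```

Run:
```python
from h import *
from bench import env
import cv2
s=st(env); go(s,(.5777,.3199,.069),down(65))
d=env.snapshot('wrist');t=d['color'][:,:,::-1]
cv2.imwrite('pics/w11.png',cv2.resize(t[130:330,190:450],None,fx=3,fy=3))
d=env.snapshot('side');t=d['color'][:,:,::-1]
cv2.imwrite('pics/s11.png',cv2.resize(t[90:210,290:430],None,fx=5,fy=5))
```

```text
t 11.5333 p [0.5742 0.3078 0.1127] yaw 64.90183795600693 xaxis [-0.0123 -0.0105 -0.9999] F [-1.2351 -0.6435 -0.8506] M [-0.0207  0.0401 -0.0241] w 0.007449364776233201 q [ 0.4297  0.5322  1.4883 -0.0049  1.1366 -0.7009]
shift cm [ 4.3499  1.3103 -0.1669] rotvec [-0.0018 -0.0067  0.0147]
```

View pics/w11.png

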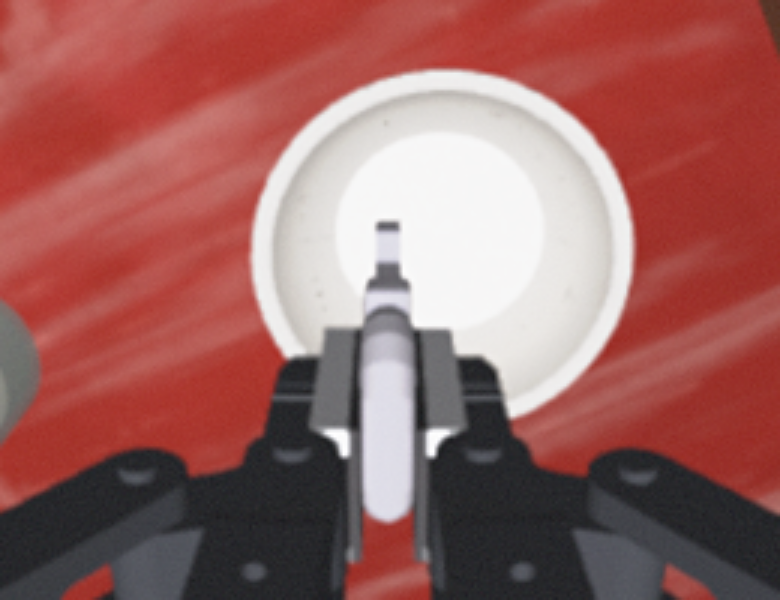

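View pics/s11.png

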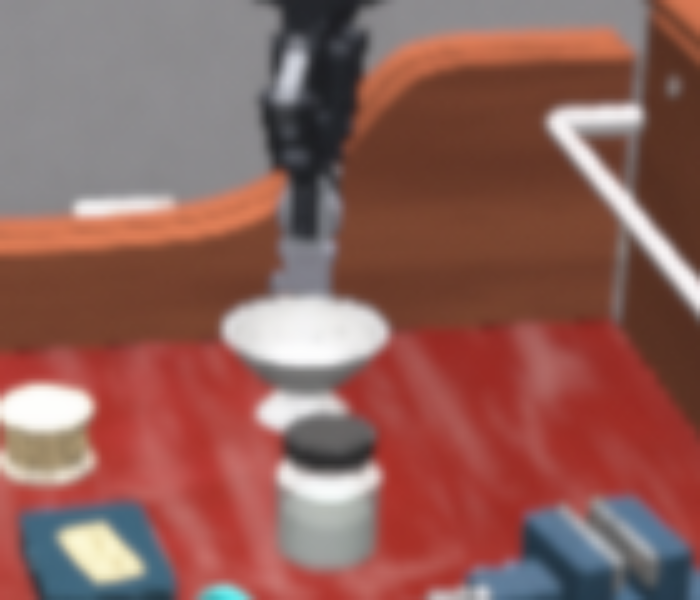

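>>> send_rows(
  rot=[
    [0,-0.003,0.007],
    [0,-0.006,0.013],
    [0,-0.006,0.013],
    [0,-0.006,0.013],
    [0,-0.006,0.013],
  ],
  xyz=[
    [0,0.5,0],
    [0,1,0],
    [0,1.25,0],
    [0,1.25,0],
    [0,1.25,0],
  ],
  claw=[1,1,1,1,1],
)

```text
time_s: 12.05
eef_pos: [0.5843, 0.3227, 0.1195]
tool_rot: [[0.011, 0.423, 0.906], [0.005, 0.906, -0.424], [-1.0, 0.009, 0.008]]
ft_force: [-0.9, 0.3, -1.3]
grip_width: 0.0074
```

Run:
```python
from h import *
from bench import env
import cv2
s=st(env); go(s,(.5777,.3199,.069),down(65))
d=env.snapshot('wrist');pickle.dump((d,s),open('w12.pkl','wb'));t=d['color'][:,:,::-1]
cv2.imwrite('pics/w12.png',cv2.resize(t[130:330,190:450],None,fx=3,fy=3))
```

```text
t 12.05 p [0.5843 0.3227 0.1195] yaw 64.94744806194264 xaxis [ 0.0111  0.0048 -0.9999] F [-0.8665  0.3415 -1.3401] M [ 0.0607 -0.006  -0.0133] w 0.007391516437502117 q [ 0.4416  0.5327  1.4667 -0.0005  1.1301 -0.6917]
shift cm [ 5.0422 -0.5812 -0.5193] rotvec [-0.001   0.0081 -0.009 ]
```

View pics/w12.png

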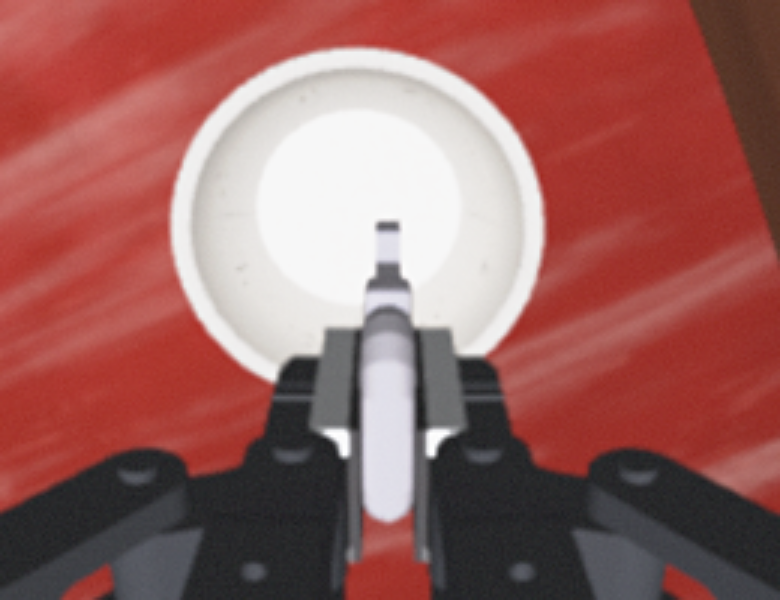

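>>> send_rows(
  rot=[
    [0,0,0],
    [0,0,0],
    [0,0,0],
    [0,0,0],
    [0,0,0],
  ],
  xyz=[
    [0,0,0],
    [0,0,0],
    [0,0,0],
    [0,0,0],
    [0,0,0],
  ],
  claw=[1,1,1,1,1],
)

```text
time_s: 12.52
eef_pos: [0.5838, 0.3221, 0.1183]
tool_rot: [[0.009, 0.424, 0.906], [0.004, 0.906, -0.424], [-1.0, 0.008, 0.007]]
ft_force: [-0.3, -0.7, 0.2]
grip_width: 0.0075
```

>>> send_rows(
  rot=[
    [0,0,0],
    [0,0,0],
    [0,0,0],
    [0,0,0],
    [0,0,0],
  ],
  xyz=[
    [0,0,0],
    [0,0,0],
    [0,0,0],
    [0,0,0],
    [0,0,0],
  ],
  claw=[1,1,1,1,1],
)

```text
time_s: 12.93
eef_pos: [0.5838, 0.3222, 0.1184]
tool_rot: [[0.009, 0.424, 0.906], [0.004, 0.906, -0.424], [-1.0, 0.008, 0.007]]
ft_force: [0.1, 0.9, -0.6]
grip_width: 0.0076
```

Run:
```python
from h import *
from bench import env
s=st(env); go(s,(.5777,.3199,.069),down(65))
```

```text
t 12.9333 p [0.5838 0.3222 0.1184] yaw 64.91667581511032 xaxis [ 0.0093  0.004  -0.9999] F [ 0.1297  0.9158 -0.6001] M [ 0.0297 -0.0178 -0.0644] w 0.0076195916882255575 q [ 0.4412  0.5337  1.4679 -0.0004  1.1298 -0.6917]
shift cm [ 4.931  -0.5018 -0.4862] rotvec [-0.0015  0.0068 -0.0076]
```

>>> send_rows(
  rot=[
    [0,0.003,-0.003],
    [0,0.005,-0.005],
    [0,0.005,-0.005],
    [0,0.005,-0.005],
    [0,0.005,-0.005],
  ],
  xyz=[
    [0,-0.25,-0.1],
    [0,-0.4,-0.2],
    [0.8,-0.4,-0.2],
    [1.5,-0.4,-0.2],
    [1.5,-0.4,-0.2],
  ],
  claw=[1,1,1,1,1],
)

```text
time_s: 13.35
eef_pos: [0.5792, 0.3188, 0.1012]
tool_rot: [[-0.0, 0.424, 0.906], [0.0, 0.906, -0.424], [-1.0, -0.0, -0.0]]
ft_force: [-1.5, 0.6, -0.9]
grip_width: 0.0075
```

>>> send_rows(
  rot=[
    [0,0,0],
    [0,0,0],
    [0,0,0],
    [0,0,0],
    [0,0,0],
  ],
  xyz=[
    [0,0,0],
    [0,0,0],
    [0,0,0],
    [0,0,0],
    [0,0,0],
  ],
  claw=[1,1,1,1,1],
)

```text
time_s: 13.77
eef_pos: [0.5806, 0.3196, 0.1037]
tool_rot: [[0.003, 0.424, 0.906], [0.002, 0.906, -0.424], [-1.0, 0.003, 0.002]]
ft_force: [0.7, 1.0, -0.2]
grip_width: 0.0075
```

Run:
```python
from h import *
from bench import env
import cv2
s=st(env); go(s,(.5777,.3199,.069),down(65))
d=env.snapshot('wrist');pickle.dump((d,s),open('w13.pkl','wb'));t=d['color'][:,:,::-1]
cv2.imwrite('pics/w13.png',cv2.resize(t[130:330,190:450],None,fx=3,fy=3))
```

```text
t 13.7667 p [0.5806 0.3196 0.1037] yaw 64.91802426926537 xaxis [ 0.0033  0.0019 -1.    ] F [ 0.7351  0.9733 -0.2093] M [ 0.0314 -0.0008  0.0105] w 0.00746864534176146 q [ 0.4393  0.5466  1.4869  0.0003  1.1043 -0.6939]
shift cm [ 3.465  -0.1073 -0.2881] rotvec [-0.0014  0.0022 -0.0031]
```

View pics/w13.png

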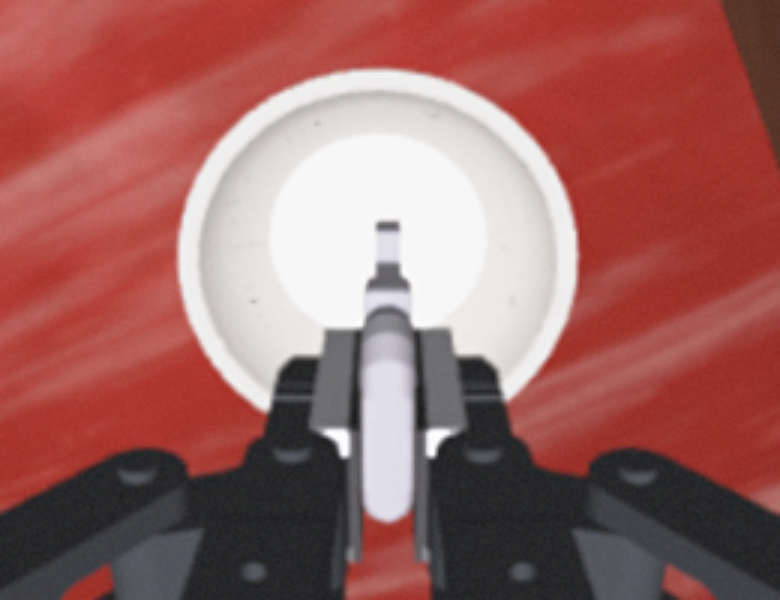

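>>> send_rows(
  rot=[
    [0,0,0],
    [0,0,0],
    [0,0,0],
    [0,0,0],
    [0,0,0],
  ],
  xyz=[
    [0.5,-0.05,0],
    [1,-0.05,0],
    [1.5,-0.05,0],
    [2,-0.05,0],
    [2.5,-0.05,0],
  ],
  claw=[1,1,1,1,1],
)

```text
time_s: 14.23
eef_pos: [0.58, 0.3189, 0.0775]
tool_rot: [[0.002, 0.424, 0.906], [0.001, 0.906, -0.424], [-1.0, 0.002, 0.001]]
ft_force: [0.1, -0.4, -0.4]
grip_width: 0.0073
```

>>> send_rows(
  rot=[
    [0,0,0],
    [0,0,0],
    [0,0,0],
    [0,0,0],
    [0,0,0],
  ],
  xyz=[
    [0,0,0],
    [0,0,0],
    [0,0,0],
    [0,0,0],
    [0,0,0],
  ],
  claw=[1,1,1,1,1],
)

```text
time_s: 14.65
eef_pos: [0.5806, 0.3192, 0.0787]
tool_rot: [[0.003, 0.424, 0.906], [0.002, 0.906, -0.424], [-1.0, 0.003, 0.002]]
ft_force: [0.1, -0.2, -0.9]
grip_width: 0.0074
```

Run:
```python
from h import *
from bench import env
import cv2
s=st(env); go(s,(.5777,.3199,.069),down(65))
d=env.snapshot('wrist');pickle.dump((d,s),open('w14.pkl','wb'));t=d['color'][:,:,::-1]
cv2.imwrite('pics/w14.png',cv2.resize(t[130:330,190:450],None,fx=3,fy=3))
```

```text
t 14.65 p [0.5806 0.3192 0.0787] yaw 64.91651027587302 xaxis [ 0.0034  0.0019 -1.    ] F [ 0.0887 -0.2164 -0.9283] M [-0.024  -0.0271 -0.0087] w 0.007398591632969139 q [ 0.4388  0.5728  1.511   0.0003  1.0539 -0.6944]
shift cm [ 0.9715 -0.0607 -0.2902] rotvec [-0.0015  0.0023 -0.0032]
```

View pics/w14.png

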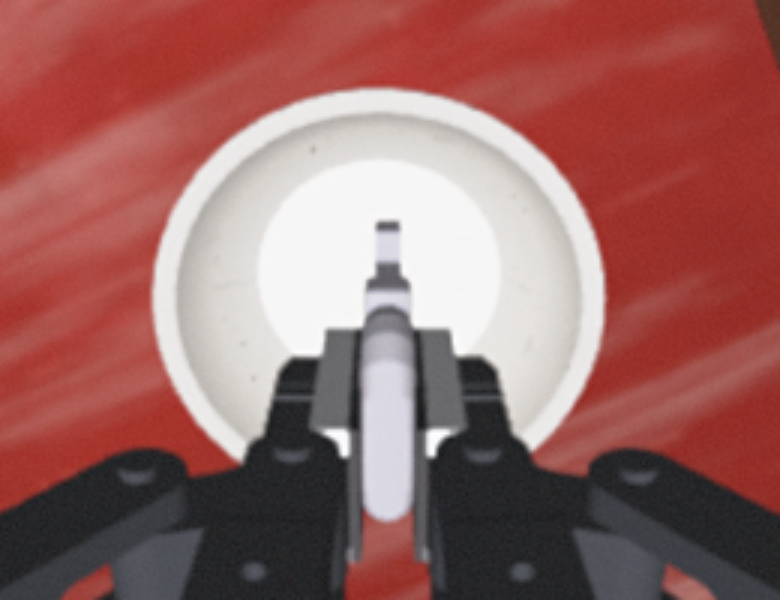

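>>> send_rows(
  rot=[
    [0,0,0],
    [0,0,0],
    [0,0,0],
    [0,0,0],
    [0,0,0],
  ],
  xyz=[
    [0.2,-0.05,0],
    [0.4,-0.05,0],
    [0.6,-0.05,0],
    [0.8,-0.05,0],
    [1,-0.05,0],
  ],
  claw=[1,1,1,1,1],
)

```text
time_s: 15.12
eef_pos: [0.58, 0.3186, 0.0681]
tool_rot: [[0.003, 0.424, 0.906], [0.002, 0.906, -0.424], [-1.0, 0.002, 0.002]]
ft_force: [0.1, -0.1, -0.4]
grip_width: 0.0073
```

>>> send_rows(
  rot=[
    [0,0,0],
    [0,0,0],
    [0,0,0],
    [0,0,0],
    [0,0,0],
  ],
  xyz=[
    [0,0,0],
    [0,0,0],
    [0,0,0],
    [0.1,0,0],
    [0.1,0,0],
  ],
  claw=[1,1,1,1,1],
)

```text
time_s: 15.53
eef_pos: [0.5801, 0.3187, 0.0673]
tool_rot: [[0.003, 0.424, 0.906], [0.002, 0.906, -0.424], [-1.0, 0.003, 0.002]]
ft_force: [0.3, -0.0, -0.8]
grip_width: 0.0074
```

Run:
```python
from h import *
from bench import env
import cv2
s=st(env)
d=env.snapshot('side');t=d['color'][:,:,::-1]
cv2.imwrite('pics/s15.png',cv2.resize(t[90:210,290:430],None,fx=5,fy=5))
```

```text
t 15.5333 p [0.5801 0.3187 0.0673] yaw 64.91910712631892 xaxis [ 0.0028  0.0017 -1.    ] F [ 0.2715 -0.0229 -0.7935] M [-0.0225 -0.0372 -0.0018] w 0.007400855711254048 q [ 0.4383  0.585   1.5219  0.0004  1.0315 -0.6949]
```

View pics/s15.png

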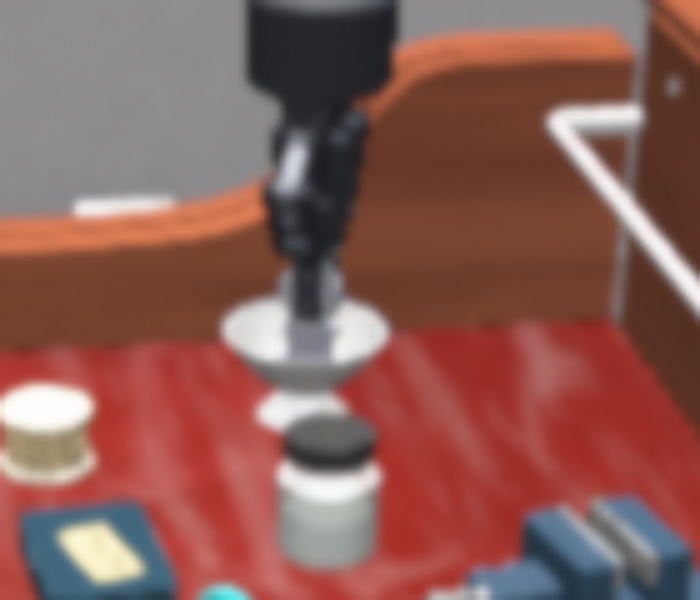

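The key's blade is inside the cup about 2 mm above the floor, and the fingertips are above the rim. I'll open slowly.

>>> send_rows(
  rot=[
    [0,0,0],
    [0,0,0],
    [0,0,0],
    [0,0,0],
    [0,0,0],
  ],
  xyz=[
    [0,0,0],
    [0,0,0],
    [0,0,0],
    [0,0,0],
    [0,0,0],
  ],
  claw=[0.8,0.75,0.7,0.65,0.6],
  squeeze=20,
)

```text
time_s: 16.0
eef_pos: [0.5802, 0.3187, 0.0675]
tool_rot: [[0.003, 0.424, 0.906], [0.002, 0.906, -0.424], [-1.0, 0.003, 0.002]]
ft_force: [0.4, -0.5, -0.2]
grip_width: 0.017
```

>>> send_rows(
  rot=[
    [0,0,0],
    [0,0,0],
    [0,0,0],
    [0,0,0],
    [0,0,0],
  ],
  xyz=[
    [0,0,0],
    [0,0,0],
    [0,0,0],
    [0,0,0],
    [0,0,0],
  ],
  claw=[0.55,0.5,0.45,0.4,0.35],
)

```text
time_s: 16.42
eef_pos: [0.5801, 0.3187, 0.0674]
tool_rot: [[0.003, 0.424, 0.906], [0.002, 0.906, -0.424], [-1.0, 0.003, 0.002]]
ft_force: [-0.3, -0.4, -0.4]
grip_width: 0.0277
```

Run:
```python
from h import *
from bench import env
import cv2
s=st(env)
d=env.snapshot('wrist');t=d['color'][:,:,::-1]
cv2.imwrite('pics/w16.png',cv2.resize(t[130:330,190:450],None,fx=3,fy=3))
```

```text
t 16.4167 p [0.5801 0.3187 0.0674] yaw 64.91629918017618 xaxis [ 0.0028  0.0017 -1.    ] F [-0.2824 -0.4473 -0.3768] M [ 0.0128  0.0115 -0.0106] w 0.027671067519635415 q [ 0.4383  0.5849  1.5219  0.0004  1.0315 -0.6948]
```

View pics/w16.png

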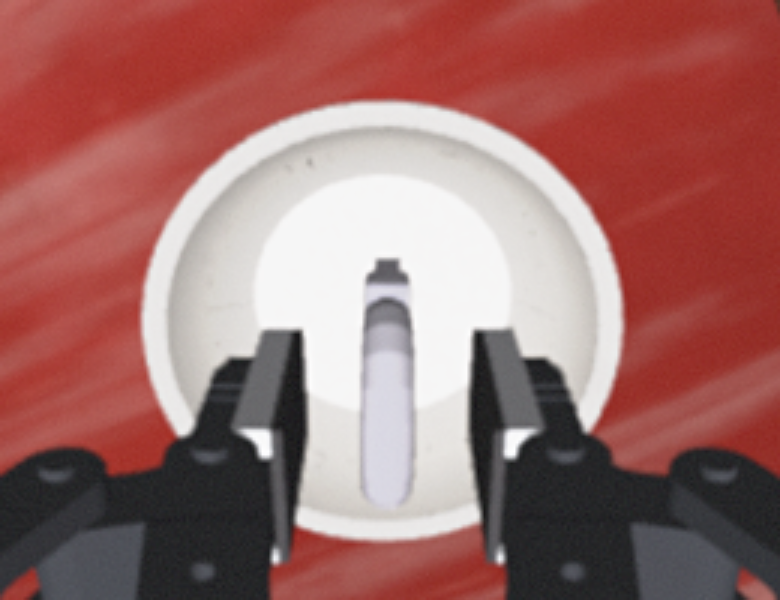

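The key is free of both pads and stands inside the cup at (387,400), tipped a little in its own plane. I'll open a bit more and back straight up.

>>> send_rows(
  rot=[
    [0,0,0],
    [0,0,0],
    [0,0,0],
    [0,0,0],
    [0,0,0],
  ],
  xyz=[
    [0,0,0],
    [0,0,0],
    [-0.5,0,0],
    [-1,0,0],
    [-2,0,0],
  ],
  claw=[0.3,0.25,0.2,0.2,0.2],
)

```text
time_s: 16.88
eef_pos: [0.5795, 0.3183, 0.0871]
tool_rot: [[0.001, 0.424, 0.906], [0.001, 0.906, -0.424], [-1.0, 0.001, 0.001]]
ft_force: [1.5, 0.1, -0.4]
grip_width: 0.0344
```

>>> send_rows(
  rot=[
    [0,0,0],
    [0,0,0],
    [0,0,0],
    [0,0,0],
    [0,0,0],
  ],
  xyz=[
    [-1,0,0],
    [-2,0,0],
    [-4,0,0],
    [-6,0,0],
    [-8,0,0],
  ],
  claw=[0.2,0.2,0.2,0.2,0.2],
)

```text
time_s: 17.3
eef_pos: [0.5799, 0.3185, 0.1694]
tool_rot: [[0.004, 0.424, 0.906], [0.002, 0.906, -0.424], [-1.0, 0.003, 0.002]]
ft_force: [0.9, 0.9, 0.7]
grip_width: 0.0344
```

>>> send_rows(
  rot=[
    [0,0,0],
    [0,0,0],
    [0,0,0],
    [0,0,0],
    [0,0,0],
  ],
  xyz=[
    [-1,0,0],
    [-2,0,0],
    [-2,0,0],
    [-2,0,0],
    [-2,0,0],
  ],
  claw=[0.2,0.2,0.2,0.2,0.2],
)

```text
time_s: 17.72
eef_pos: [0.5791, 0.3181, 0.1864]
tool_rot: [[0.001, 0.424, 0.906], [0.001, 0.906, -0.424], [-1.0, 0.001, 0.001]]
ft_force: [-0.6, 0.7, 0.0]
grip_width: 0.0342
```

Run:
```python
from h import *
from bench import env
import cv2
s=st(env)
d=env.snapshot('wrist');t=d['color'][:,:,::-1]
cv2.imwrite('pics/w17.png',t)
d=env.snapshot('side');t=d['color'][:,:,::-1]
a=cv2.resize(t[130:200,310:390],None,fx=5,fy=5); b=cv2.resize(t[220:290,280:360],None,fx=5,fy=5)
cv2.imwrite('pics/s17.png',np.hstack([a,b]))
```

```text
t 17.7167 p [0.5791 0.3181 0.1864] yaw 64.91764178087658 xaxis [ 0.0011  0.0008 -1.    ] F [-0.6079  0.6597  0.0438] M [-0.0546  0.0537 -0.0325] w 0.03415053890351701 q [ 0.4383  0.4685  1.3969  0.0003  1.2749 -0.6948]
```

View pics/w17.png

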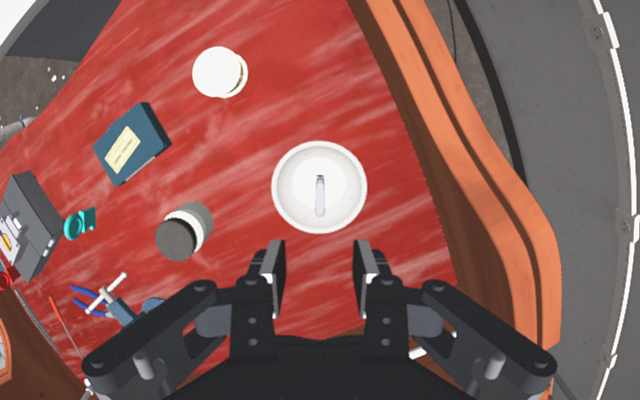

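View pics/s17.png

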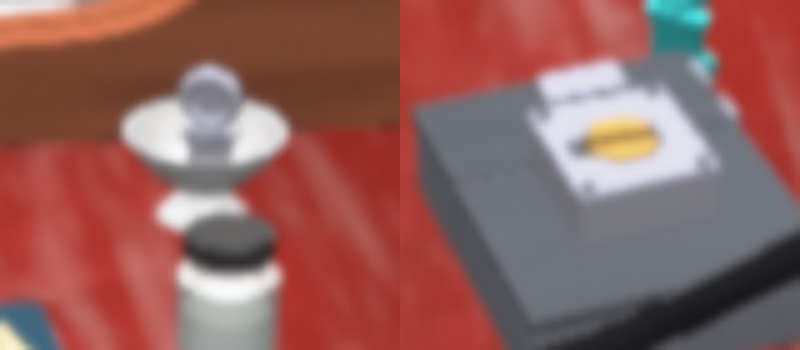

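The key stands in the upright cup at (208,115), and the hand is clear. I'll wait, then check that it's at rest and that the bolt is still shot.

>>> send_rows(
  rot=[
    [0,0,0],
    [0,0,0],
    [0,0,0],
    [0,0,0],
    [0,0,0],
  ],
  xyz=[
    [-2,0,0],
    [-4,0,0],
    [-4,0,0],
    [-4,0,0],
    [-4,0,0],
  ],
  claw=[0.2,0.2,0.2,0.2,0.2],
)

```text
time_s: 18.23
eef_pos: [0.5791, 0.3181, 0.226]
tool_rot: [[0.001, 0.424, 0.906], [0.001, 0.906, -0.424], [-1.0, 0.001, 0.001]]
ft_force: [-0.3, -0.6, -0.1]
grip_width: 0.0341
```

>>> send_rows(
  rot=[
    [0,0,0],
    [0,0,0],
    [0,0,0],
    [0,0,0],
    [0,0,0],
  ],
  xyz=[
    [0,0,0],
    [0,0,0],
    [0,0,0],
    [0,0,0],
    [0,0,0],
  ],
  claw=[0.2,0.2,0.2,0.2,0.2],
)

```text
time_s: 18.65
eef_pos: [0.5795, 0.3183, 0.2269]
tool_rot: [[0.002, 0.424, 0.906], [0.001, 0.906, -0.424], [-1.0, 0.002, 0.001]]
ft_force: [-0.7, 0.4, 0.5]
grip_width: 0.034
```

Run:
```python
from h import *
from bench import env
import cv2
s=st(env)
d=env.snapshot('side');t=d['color'][:,:,::-1]
a=cv2.resize(t[130:200,310:390],None,fx=5,fy=5)
t=env.snapshot('top')['color'][:,:,::-1]; b=cv2.resize(t[183:253,325:405],None,fx=5,fy=5)
cv2.imwrite('pics/s18.png',np.hstack([a,b]))
```

```text
t 18.65 p [0.5795 0.3183 0.2269] yaw 64.9187646651039 xaxis [ 0.0021  0.0013 -1.    ] F [-0.7198  0.3863  0.4965] M [-0.0134 -0.0207  0.008 ] w 0.0340325007640024 q [ 0.4382  0.438   1.3425  0.0003  1.3586 -0.6949]
```

View pics/s18.png

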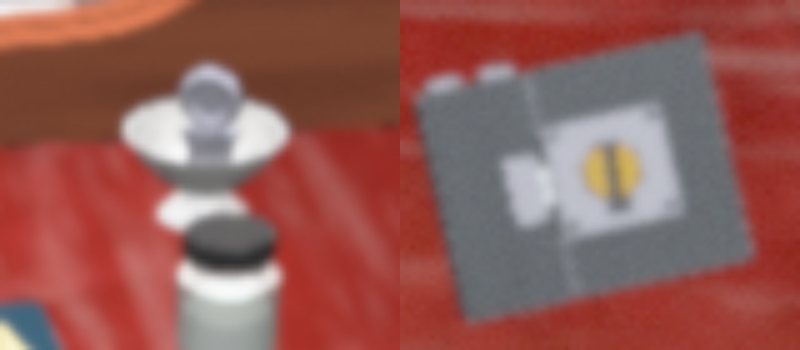

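The key hasn't moved between the two pictures, and the bolt still bridges to the keeper (545,185). Handing in.

```bash
python3 -c "
from bench import env
print(env.job_done())"
```

```text
the job is handed in; nothing more can be done
None
```

I locked the box, turned the key back to its start, drew it straight up and set it in the steel cup. I handed in at about 18.7 s; no verdict was reported, so what follows is from my own checks.

- **Turning:** the hand turned about 86° clockwise. I never felt a clear end stop, and forces stayed under 8 N. The 6° beyond the key's 80° may be slip or give in the grip.
- **Bolt:** I never measured its travel. The camera pictures show it bridging the gap into the keeper with the key turned, after the key was drawn and again just before hand-in.
- **Key and cup:** in the last pictures the key stood almost upright in the cup rather than lying down. Its bow was about 20 mm above the rim and a few millimetres from the cup's axis. It did not move between two pictures about 0.9 s apart. The cup stood upright.
- **Robot:** the hand was about 16 cm above the cup and touching nothing.
- **Disagreements:** the top and wrist cameras differed by about 2 mm on both the lock axis and the cup. The arm also missed commanded positions by up to 13 mm, which I corrected before closing on the key and before letting it go.

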